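# Unload bag handles from an injection mould and cover it

## Robot

A 6-joint arm with a two-finger parallel gripper is mounted at the origin on the work surface. World frame = base frame: x ahead of the robot, y to its left, z up, the work surface at z = 0. Lengths are in m, angles in rad, forces in N, time in s.
With the tool pointing down it reaches from about 0.275 to 0.825 m from the base axis. Payload 4.9 kg.
Tool frame: the origin (TCP) lies midway between the tips of the shut fingers; the grasp point (between the pads) lies behind it (env.grip_point_offset is the x of the grasp point in the tool frame, in m); x points along the fingers, z is the direction in which the jaws open and shut, and the axes are right-handed (so a half turn about x gives the same grasp; the last joint's range is limited). The gripper opens to 85 mm and grips with 20 to 120 N. Pads are 22 mm wide; open, the fingers measure 114 mm over their backs; the gripper's body (76 mm by 85 mm) begins 54 mm behind the grasp point. The pads swing forward as they close: fully open they stand 13 mm farther back than shut.
Start: joints at [1.008, 0.326, -0.193, 1.052, 0, 1.437], TCP at [0.229, 0.5, 0.231] pointing down, gripper open.
Joint ranges: [-2.65, 2.65], [-0.97, 1.79], [-1.3, 1.35], [-1.93, 2.1], [-1.47, 1.37], [-3.14, 3.14]. Speed limits (rad/s): [2.57, 2.57, 3.14, 3.14, 3.14, 3.14].

## Interface

Orientations are given as a 3x3 rotation matrix whose columns are the frame's x, y, z axes.
In Python, from workcell import env gives the robot as it stands.
- The arm moves only by the shell command python3 -m creep 'ROWS' [FORCE]. ROWS is JSON, one flat list of numbers, 7 for each row, row after row: the shift along the tool's x, y, z in cm, then the turn, a rotation vector about the tool's x, y, z in degrees, then the closure, from -1 (fully open) to 1 (shut), so that 0 is half open. A call has exactly 10 rows; each row is the pose to reach, as a shift and turn from the pose measured when the call began, along the tool's axes at that moment; what a row does not reach only later rows make up. A row lasts 1/10 s, in which the tool goes at most 50 mm and 8.59 degrees, less where a joint would pass 70% of its speed; a pose out of reach is approached as far as the arm can. A call with a gripper value outside its range is refused whole. The fingers move at their own pace and stop on an object; FORCE is the grip in N (left out, the last holds). Time passes only in rows, so rows that repeat a pose let the fingers close, or fill a call up. It gives the time, the measured TCP pose, the force and the opening at its end, in the units of the state.
- env.get_obs(): the state, without advancing time (a new reading comes with each control period).
- env.camera(name): name is "scene" or "top"; returns the picture (384x512x3 uint8, blue, green, red); there is no depth.
- env.camera_model(name): a dict with "K" (3x3 intrinsics, pixels), "eye" and "rotation" of the camera in the world. Camera axes: x right, y down, z forward; pixel columns grow to the right and rows downward; lengths in m; the calibration is good to about 2 mm. A picture is of the moment at which its call begins. camera_model takes no time and is no camera call.
- env.sign_off(): hands the job in, once; it reports no verdict.
The state is a dict: "time_s": time; "joints": joint angles; "qd": joint speeds; "tau": joint torques, N m; "tcp_pos": TCP position; "ee_rot": TCP orientation; "ft_force": force on the tool from outside, world axes, zero at the start; "moment": the same for the moment, N m; "finger_gap": finger opening in m.
Only numpy, scipy, OpenCV 4.12 (cv2) and the standard library are available. Lean on these libraries where they do the work, as an engineer would, in place of code of your own. Each camera call takes 0.05 s, during which the arm holds its last target.

## Task

Unload the injection mould: turn its ejector handle a quarter turn clockwise to its stop so that the pins push the brown bag handles up, then lift every one of them out and lay it flat on the floor of the grey tray, none on top of another. When all are in the tray, turn the ejector handle right back to its stop so that the pins go down, and lay the translucent cover plate centred and square on the mould's top face so that no cavity is left open to lint. Leave the other things on the bench where they are.

Things in the scene. Friction and masses are not known exactly. Their poses are not given: they have to be found in the camera images.
- mould: Open lower half of an aluminium injection mould, fixed to the bench. Origin: middle of its underside, z up. The cavity plate is 150 mm (its x) by 340 mm (its y), its flat top 60 mm up. On a clamp plate 170 x 360 mm. A grey cam box (95 x 110 mm, 56 mm high) with the ejector handle on it is joined to its +x side.
- mould_top (a point): Centre of the mould's top face. Five U-shaped cavities, 103 x 47 mm, 15 mm deep, in a row along the mould's y, centres at y -112, -56, 0, 56, 112 mm, x 0; all lie within x +-52, y +-136 mm. Each U's bar lies along x, 15 mm to the -y side of the cavity's centre, its legs point to +y round a core flush with the top. Some may be empty.
- eject_handle (a joint): Angle of the ejector handle: 0 = moulding (bar along the mould's y, pins down), 1.571 = eject (bar along its x, pins up), a stop at each end; grows clockwise seen from above. Sprung over-centre detent: takes about 0.2 N m; let go beyond about 1.0 it snaps on to eject, below about 0.55 back to moulding.
- ejector (a joint): Lift of the ejector pins in m (0 to 0.012), driven by the ejector handle. Four pins in each cavity push the bag handles up: with the pins down they lie 1 mm below the mould's top face and cannot be gripped; with the pins up they stand about 10 mm proud of it, 3 mm still in the cavity.
- handle_grip (a point): Middle of the ejector handle's black bar, on its vertical turning axis, 87 mm above the bench and 120 mm to +x of the mould's origin. The bar is 88 mm long, 16 mm wide, 26 mm high (74 to 100 mm above the bench), 18 mm clear of the cam box; grip it across its width.
- tray: Grey open tray, loose, 140 mm (its x) by 310 mm (its y) outside, 130 x 300 mm inside, walls 5 mm thick and 22 mm high, floor 5 mm thick, 0.6 kg. Origin: middle of its underside, z up.
- cover: Translucent acrylic cover plate of the mould, loose, 136 mm (its x) by 300 mm (its y) by 4 mm, 0.25 kg. Origin: middle of its underside, z up. On it a black pull bar, 90 mm long along its y, 14 mm wide, 24 to 40 mm above the underside, over the middle, on two posts.
- cutter: rotary cutter with yellow handle, 155 x 52 x 23 mm, lying in front of the mould; origin at its underside, mid length. Not part of the job: leave where it is
- ruler: acrylic quilting ruler with red lines, 300 x 65 x 3 mm, flat behind the mould; origin at the middle of its underside. Not part of the job: leave where it is
- thread_cone: cone of cream thread, 60 mm across, 100 mm tall; origin at the middle of its foot. Not part of the job: leave where it is
- pin_tin: round steel pin tin, 70 mm across, 35 mm tall; origin at the middle of its foot. Not part of the job: leave where it is
- pattern_weight: dark steel disc, 64 mm across, 20 mm tall; origin at the middle of its foot. Not part of the job: leave where it is
- glue: white glue bottle, 48 mm across, 110 mm tall; origin at the middle of its foot. Not part of the job: leave where it is
- part0: Brown moulded plastic bag handle, a flat U 100 x 44 mm and 14 mm thick, bar and legs 14 mm wide, about 35 g; starts in a cavity of the mould (may be absent). Origin: middle of the bar, mid thickness; x along the bar, y from the bar towards the legs, whose ends lie at y = 37 mm; z across the thickness (both faces alike)
- part1: Brown moulded plastic bag handle, a flat U 100 x 44 mm and 14 mm thick, bar and legs 14 mm wide, about 35 g; starts in a cavity of the mould (may be absent). Origin: middle of the bar, mid thickness; x along the bar, y from the bar towards the legs, whose ends lie at y = 37 mm; z across the thickness (both faces alike)
- part2: Brown moulded plastic bag handle, a flat U 100 x 44 mm and 14 mm thick, bar and legs 14 mm wide, about 35 g; starts in a cavity of the mould (may be absent). Origin: middle of the bar, mid thickness; x along the bar, y from the bar towards the legs, whose ends lie at y = 37 mm; z across the thickness (both faces alike)
- part3: Brown moulded plastic bag handle, a flat U 100 x 44 mm and 14 mm thick, bar and legs 14 mm wide, about 35 g; starts in a cavity of the mould (may be absent). Origin: middle of the bar, mid thickness; x along the bar, y from the bar towards the legs, whose ends lie at y = 37 mm; z across the thickness (both faces alike)
- part4: Brown moulded plastic bag handle, a flat U 100 x 44 mm and 14 mm thick, bar and legs 14 mm wide, about 35 g; starts in a cavity of the mould (may be absent). Origin: middle of the bar, mid thickness; x along the bar, y from the bar towards the legs, whose ends lie at y = 37 mm; z across the thickness (both faces alike)
Mind the look-alikes: they are no part of the job. Leave any white look-alike of the part4 alone.

How it is judged:
On the way, in this order (a step that is already met when the one before it is completed fails the run):
1. the ejector handle is turned to eject (above 1.45 rad) (value of joint eject_handle above 1.45 rad), for 0.2 s.
2. all bag handles lie flat on the tray's floor (x of part0 in the frame of tray between -0.065 and 0.065 m and y of part0 in the frame of tray between -0.148 and 0.148 m and z of part0 in the frame of tray between 0.004 and 0.017 m and angle between the z axis of each of part0, part1, part2, part3, part4 and the z axis of tray, either way round below 0.15 rad and x of part1 in the frame of tray between -0.065 and 0.065 m and y of part1 in the frame of tray between -0.148 and 0.148 m and z of part1 in the frame of tray between 0.004 and 0.017 m and x of part2 in the frame of tray between -0.065 and 0.065 m and y of part2 in the frame of tray between -0.148 and 0.148 m and z of part2 in the frame of tray between 0.004 and 0.017 m and x of part3 in the frame of tray between -0.065 and 0.065 m and y of part3 in the frame of tray between -0.148 and 0.148 m and z of part3 in the frame of tray between 0.004 and 0.017 m and x of part4 in the frame of tray between -0.065 and 0.065 m and y of part4 in the frame of tray between -0.148 and 0.148 m and z of part4 in the frame of tray between 0.004 and 0.017 m), for 0.2 s.
3. the ejector handle is back at moulding (below 0.1 rad) (value of joint eject_handle below 0.1 rad), for 0.2 s.
At the end, for the whole second after the job is handed in: Every bag handle present lies flat (within 0.15 rad) on the tray's floor, not on another, at rest; the ejector handle is below 0.1 rad; the cover lies on the mould's top face, centred within 12 mm each way and square within 0.06 rad, at rest; the tray stands level (all of step 2 and linear speed of each of part0, part1, part2, part3, part4 below 0.03 m/s and value of joint eject_handle below 0.1 rad and x of cover in the frame of mould between -0.012 and 0.012 m and y of cover in the frame of mould between -0.012 and 0.012 m and z of cover in the frame of mould between 0.056 and 0.064 m and angle between the y axis of cover and the y axis of mould, either way round below 0.06 rad and angle between cover's own z axis and vertical below 0.04 rad and linear speed of each of cover, tray below 0.02 m/s and angle between tray's own z axis and vertical below 0.06 rad); the robot touches nothing.
It fails at once if a bystander (cutter, ruler, thread cone, pin tin, pattern weight, glue bottle) is shifted by more than 6 cm (distance of any of cutter, ruler, thread_cone, pin_tin, pattern_weight, glue from where it was at the start of the episode above 0.06 m).
Of part0, part1, part2, part3, part4 only 3 to 5 are there at a start; the rules pass over those that are not, and their reading is None.
At some moment in a run one of part0, part1, part2, part3, part4, tray, cover may be knocked a few centimetres aside while the robot is not near it.
Once in a run the grip may slacken for a moment while it holds something.
It also fails if it takes over 210 s, if anything falls off the work surface, if the arm or the gripper's body presses on something with over 40 N, if the wrist force passes 120 N, or if a joint passes its speed limit or range.

## Working session

There is one attempt and no reset: what is moved stays moved. The work goes in short steps, Python scripts to look and compute and a shell command to move; the robot and the scene stay as the last step left them, time stands still between calls to the robot, and variables do not carry over. Pictures are saved under pics/ and viewed, and the job is handed in when it is done.

```bash
ls; mkdir -p pics; python3 - <<'E'
from workcell import env
import cv2
for n in("scene","top"):
    im=env.camera(n); cv2.imwrite(f"pics/{n}0.png",im)
    m=env.camera_model(n); print(n,m)
o=env.get_obs(); print(o, env.grip_point_offset)
E
```

```text
pics
scene {'K': array([[399.88580047,   0.        , 258.08918218],
       [  0.        , 399.88580047, 188.88089929],
       [  0.        ,   0.        ,   1.        ]]), 'eye': array([1.22339479, 0.61576931, 0.92565457]), 'rotation': array([[-0.64297167,  0.54416038, -0.5389591 ],
       [ 0.76584371,  0.44906705, -0.46024145],
       [-0.00841639, -0.70868066, -0.70547919]])}
top {'K': array([[398.12584905,   0.        , 261.05583478],
       [  0.        , 398.12584905, 190.94010334],
       [  0.        ,   0.        ,   1.        ]]), 'eye': array([0.47884666, 0.09215968, 1.27047111]), 'rotation': array([[ 0.00516209, -0.99648996,  0.08355304],
       [-0.99996232, -0.00456074,  0.00738646],
       [-0.00697947, -0.08358802, -0.99647596]])}
{'time_s': 0.1, 'joints': array([ 1.00782003e+00,  3.26935150e-01, -1.93472649e-01,  1.05203076e+00,
        2.10705878e-06,  1.43660802e+00]), 'qd': array([-0.00167471, -0.0005748 ,  0.00022462,  0.00257693,  0.00148499,
        0.00144933]), 'tau': array([ 1.06299918e-03, -4.44238544e+01,  2.63039267e+01,  7.88175239e-03,
       -7.95736196e-05, -1.20171947e-05]), 'tcp_pos': array([0.22836944, 0.49976233, 0.23054882]), 'ee_rot': array([[-8.78247444e-04, -9.09470234e-01,  4.15768110e-01],
       [-1.38765812e-03,  4.15768979e-01,  9.09469203e-01],
       [-9.99998652e-01,  2.21795008e-04, -1.62718180e-03]]), 'ft_force': array([ 0.75202739,  0.36841642, -0.51320596]), 'moment': array([0.04403474, 0.01316052, 0.03014494]), 'finger_gap': 0.08532648955009371} -0.0187
```

View pics/scene0.png

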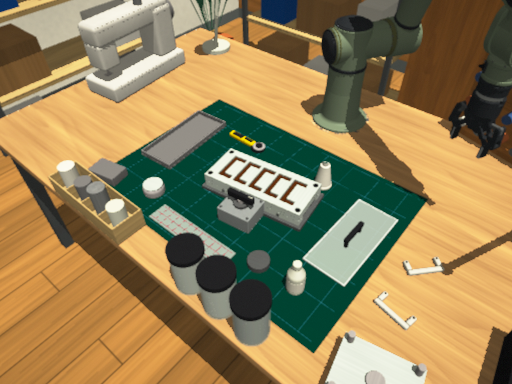

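View pics/top0.png

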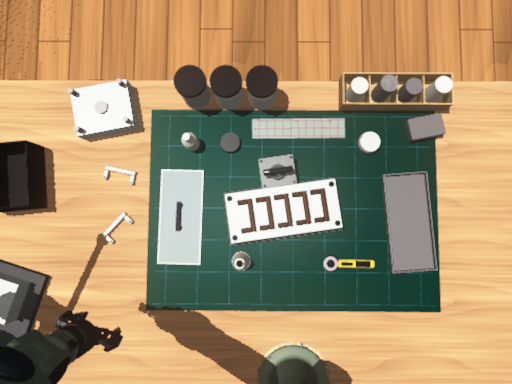

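```bash
cat > h.py <<'E'
from workcell import env
import cv2, numpy as np
def ray(n,u,v,z):
    m=env.camera_model(n); d=m["rotation"]@np.linalg.solve(m["K"],[u,v,1.]); e=m["eye"]
    return e+d*(z-e[2])/d[2]
def proj(n,p):
    m=env.camera_model(n); q=m["K"]@(m["rotation"].T@(np.asarray(p)-m["eye"])); return q[:2]/q[2]
def rect(n,mask,z,k=0):
    cs=sorted(cv2.findContours(mask.astype(np.uint8),cv2.RETR_EXTERNAL,cv2.CHAIN_APPROX_NONE)[0],key=cv2.contourArea)[::-1]
    c=cs[k].reshape(-1,2); P=np.array([ray(n,u,v,z)[:2] for u,v in c])*1000
    r=cv2.minAreaRect(P.astype(np.float32)); return r,c
def crop(im,u0,v0,u1,v1,s,name):
    cv2.imwrite(name,cv2.resize(im[v0:v1,u0:u1],None,fx=s,fy=s,interpolation=cv2.INTER_CUBIC))
E
python3 - <<'E'
from h import *
im=cv2.imread("pics/top0.png")
crop(im,215,145,350,250,5,"pics/t_mould.png")
crop(im,375,165,445,280,5,"pics/t_tray.png")
crop(im,150,160,215,275,5,"pics/t_cover.png")
im=cv2.imread("pics/scene0.png")
crop(im,195,140,335,235,5,"pics/s_mould.png")
E
```

```text
(no output)
```

View pics/t_mould.png

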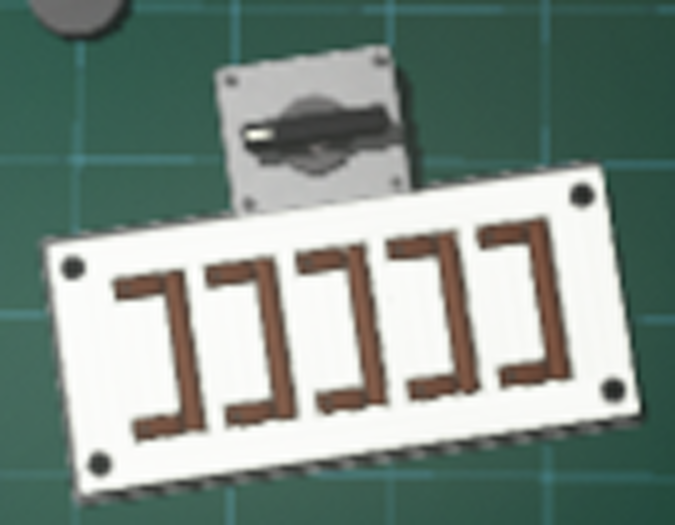

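View pics/s_mould.png

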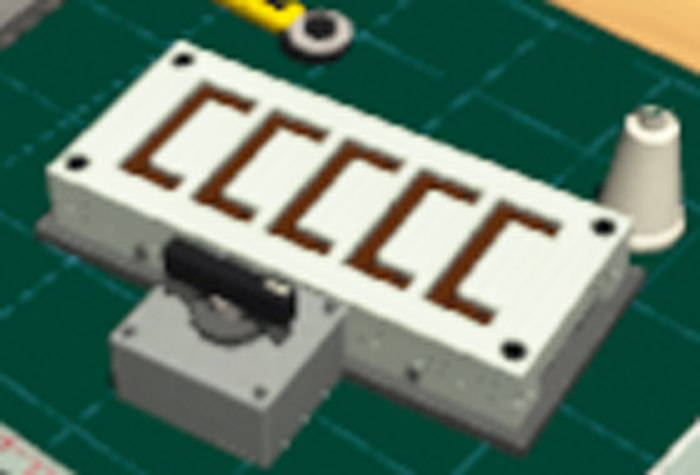

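View pics/t_tray.png

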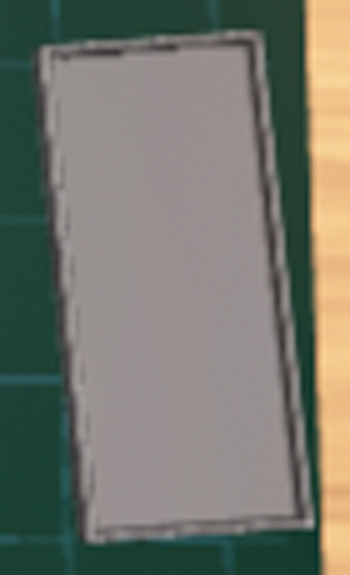

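View pics/t_cover.png

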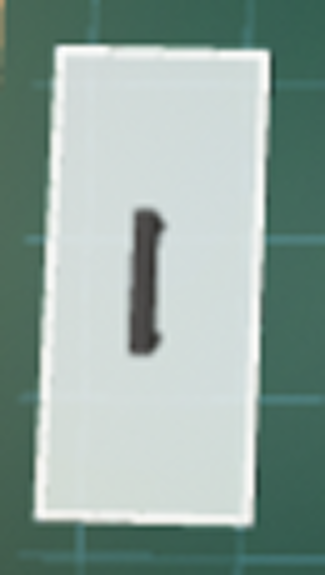

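The parts I want are the five brown U's in the mould, near (250,215), (268,212), (287,210), (305,207) and (322,204) in the top picture. Look-alikes are the two white U's at (120,175) and (118,228), left alone. The ejector handle is the black bar at (278,171). The tray is the flat grey frame at (411,222), not the grey sponge block at (426,127). The cover is the plate with the black bar at (180,217), not the white plate at (102,110). The crops confirm these choices and show that all five cavities are filled.

```bash
python3 - <<'E'
from h import *
im=cv2.imread("pics/top0.png").astype(int); B,G,R=im[...,0],im[...,1],im[...,2]
def win(m,u0,v0,u1,v1):
    w=np.zeros(m.shape,bool); w[v0:v1,u0:u1]=1; return m&w
np.set_printoptions(precision=1,suppress=True)
white=win((im.min(2)>200),218,170,348,250)
print("mould",rect("top",white,.06)[0])
brown=win((R-B>35),230,180,340,240)
for k in range(5): print("part",rect("top",brown,.059,k)[0])
tr=win((abs(R-G)<25)&(R>75),378,165,443,278)
print("tray",rect("top",tr,.022)[0])
cv=win((im.min(2)>150),152,165,212,272)
print("cover",rect("top",cv,.004)[0])
bar=win((im.max(2)<100)&(abs(R-G)<20),170,195,190,240)
print("cbar",rect("top",bar,.040)[0])
hb=win((im.max(2)<60)&(abs(R-G)<15),262,160,297,182)
r,c=rect("top",hb,.1);print("handle",r)
E
```

```text
mould ((522.0017700195312, 34.5045166015625), (151.4134979248047, 341.334228515625), 8.606884956359863)
part ((538.429931640625, -85.99720764160156), (27.26691246032715, 97.55437469482422), 89.50341796875)
part ((532.071044921875, -34.992271423339844), (92.80806732177734, 10.111980438232422), 8.715351104736328)
part ((515.3511962890625, 75.39637756347656), (95.31932067871094, 9.5637845993042), 8.650232315063477)
part ((523.0769653320312, 20.059749603271484), (92.7632827758789, 9.613044738769531), 8.532827377319336)
part ((507.17987060546875, 130.53640747070312), (92.69798278808594, 9.835524559020996), 8.209232330322266)
tray ((490.8363037109375, -361.71942138671875), (310.816650390625, 142.1985626220703), 4.372987747192383)
cover ((503.354736328125, 358.6604309082031), (138.58294677734375, 302.5173645019531), 88.88096618652344)
cbar ((503.2633056640625, 355.9541015625), (80.36302947998047, 15.44986343383789), 1.2600977420806885)
handle ((631.9010009765625, 50.69276809692383), (6.191651344299316, 77.92249298095703), 8.836365699768066)
```

```bash
cat >> h.py <<'E'
from scipy.spatial.transform import Rotation as Ro
def go(x,y,z,a):
    """deltas (cm, deg) to tcp x,y,z (m), jaw (tool z) heading a deg, tool down"""
    o=env.get_obs(); R=o["ee_rot"]; a=np.deg2rad(a)
    X=np.array([0,0,-1.]); Z=np.array([np.cos(a),np.sin(a),0]); T=np.c_[X,np.cross(Z,X),Z]
    d=R.T@(np.array([x,y,z])-o["tcp_pos"])*100
    w=Ro.from_matrix(R.T@T).as_rotvec(degrees=True)
    print("t%.1f"%o["time_s"],"shift",np.round(d,2),"turn",np.round(w,2),"len",np.round(np.linalg.norm(d),1))
def st():
    o=env.get_obs(); z=o["ee_rot"][:,2]
    print("t%.1f"%o["time_s"],"tcp",np.round(o["tcp_pos"]*1000,1),"jaw",round(np.degrees(np.arctan2(z[1],z[0])),1),"gap",round(o["finger_gap"]*1000,1),"F",np.round(o["ft_force"],1),"q",np.round(np.degrees(o["joints"]),0))
E
python3 - <<'E'
from h import *
for u,v in [(278,171),(265.5,172),(292.5,170)]: print(ray("top",u,v,.1))
print(ray("top",241,261,.1),ray("scene",324,190,0))
st(); go(.641,.0525,.19,188.6); go(.641,.0525,.19,128.6)
E
```

```text
[0.63648608 0.05095404 0.1       ]
[0.63334487 0.08796298 0.1       ]
[0.63965212 0.00802521 0.1       ]
[0.37224381 0.1581124  0.1       ] [3.83190416e-01 1.81239410e-01 1.11022302e-16]
t0.1 tcp [228.4 499.8 230.5] jaw 65.4 gap 85.3 F [ 0.8  0.4 -0.5] q [ 58.  19. -11.  60.   0.  82.]
t0.1 shift [  4.08 -56.12 -23.51] turn [-1.2317e+02 -4.0000e-02 -1.1000e-01] len 61.0
t0.1 shift [  4.08 -56.12 -23.51] turn [-6.317e+01 -8.000e-02 -6.000e-02] len 61.0
```

```bash
python3 -m creep '[0,-4,-1.7,-8,0,0,-1, 0,-8,-3.4,-16,0,0,-1, 0,-12,-5,-24,0,0,-1, 0,-16,-6.7,-32,0,0,-1, 0,-20,-8.4,-40,0,0,-1, 0,-24,-10,-48,0,0,-1, 0,-28,-11.7,-56,0,0,-1, 0,-32,-13.4,-64,0,0,-1, 0,-36,-15,-72,0,0,-1, 0,-40,-16.7,-80,0,0,-1]' 40; python3 -c "
from h import *
st(); go(.639,.052,.19,188.6)"
```

```text
time_s: 1.1
tcp_pos: [0.523, 0.1807, 0.2305]
ee_rot: [[-0.001, -0.565, -0.825], [-0.001, -0.825, 0.565], [-1.0, 0.002, 0.0]]
ft_force: [0.8, 0.4, 0.1]
finger_gap: 0.0854
t1.1 tcp [523.  180.7 230.5] jaw 145.6 gap 85.4 F [0.8 0.4 0.1] q [ 11.  19. -10.  60.  -0. -44.]
t1.1 shift [  4.05   4.05 -16.84] turn [-43.03   0.06  -0.09] len 17.8
```

```bash
python3 -m creep '[0,0.5,-3,-8,0,0,-0.3, 0,1.2,-7,-16,0,0,-0.3, 1,2.5,-11,-24,0,0,-0.3, 2,3.5,-14,-32,0,0,-0.3, 4,4,-16.8,-40,0,0,-0.3, 6,4,-16.8,-43,0,0,-0.3, 8,4,-16.8,-43,0,0,-0.3, 10,4,-16.8,-43,0,0,-0.3, 12,4,-16.8,-43,0,0,-0.3, 12,4,-16.8,-43,0,0,-0.3]'; python3 -c "
from h import *
st(); go(.639,.052,.072,188.6)
crop(env.camera('top'),235,120,325,200,6,'pics/a1.png')
crop(env.camera('scene'),180,150,310,260,5,'pics/a2.png')"
```

```text
time_s: 2.1
tcp_pos: [0.6361, 0.0525, 0.1069]
ee_rot: [[-0.008, 0.149, -0.989], [-0.001, -0.989, -0.149], [-1.0, -0.0, 0.008]]
ft_force: [-0.6, -0.5, -0.3]
finger_gap: 0.0556
t2.1 tcp [636.1  52.5 106.9] jaw -171.4 gap 55.6 F [-0.6 -0.5 -0.3] q [  -2.   34.   -6.   51.   -0. -100.]
t2.1 shift [ 3.49  0.09 -0.31] turn [-0.04  0.46  0.01] len 3.5
```

View pics/a2.png

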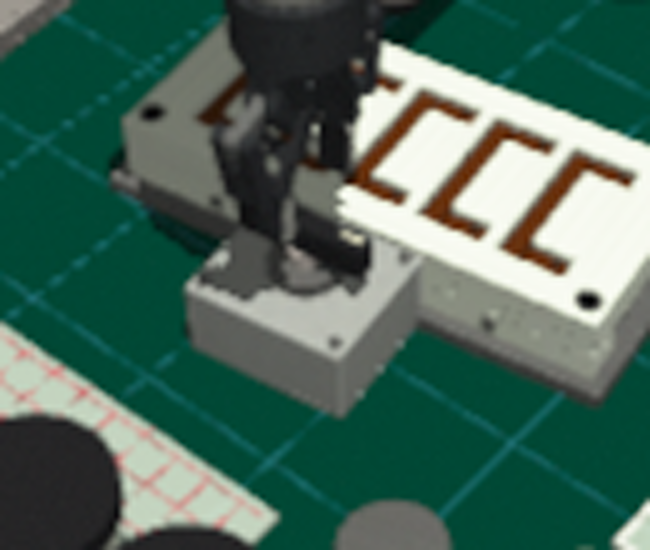

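View pics/a1.png

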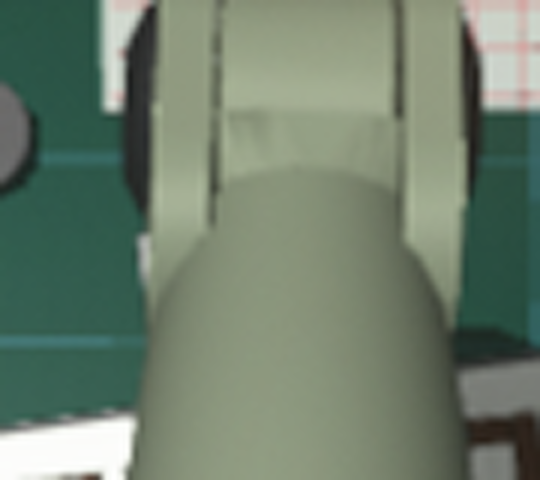

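The scene view shows the fingers straddling the black handle bar, with the bar near (245,195) in the full picture; the arm hides it in the top view. I'll go down and grip it.

```bash
python3 -m creep '[1,0,-0.3,0,0.5,0,-0.3, 2,0,-0.3,0,0.5,0,-0.3, 3,0,-0.3,0,0.5,0,-0.3, 3.5,0,-0.3,0,0.5,0,-0.3, 3.5,0,-0.3,0,0.5,0,-0.3, 3.5,0,-0.3,0,0.5,0,1, 3.5,0,-0.3,0,0.5,0,1, 3.5,0,-0.3,0,0.5,0,1, 3.5,0,-0.3,0,0.5,0,1, 3.5,0,-0.3,0,0.5,0,1]' 40; python3 -c "
from h import *
st(); go(.639,.052,.072,98.6)"
```

```text
time_s: 3.2
tcp_pos: [0.6393, 0.0526, 0.0758]
ee_rot: [[0.003, 0.149, -0.989], [-0.001, -0.989, -0.149], [-1.0, 0.001, -0.002]]
ft_force: [-6.3, -1.3, 6.2]
finger_gap: 0.0176
t3.2 tcp [639.3  52.6  75.8] jaw -171.4 gap 17.6 F [-6.3 -1.3  6.2] q [  -2.   36.   -8.   46.   -0. -100.]
t3.2 shift [0.38 0.05 0.04] turn [ 8.996e+01 -1.600e-01  5.000e-02] len 0.4
```

```bash
python3 -m creep '[0,0,0,6,0,0,1, 0,0,0,12,0,0,1, 0,0,0,19,0,0,1, 0,0,0,26,0,0,1, 0,0,0,33,0,0,1, 0,0,0,40,0,0,1, 0,0,0,47,0,0,1, 0,0,0,54,0,0,1, 0,0,0,61,0,0,1, 0,0,0,68,0,0,1]'; python3 -c "
from h import *
st()"
```

```text
time_s: 4.2
tcp_pos: [0.6412, 0.0516, 0.0761]
ee_rot: [[0.006, -0.864, -0.504], [-0.003, -0.504, 0.864], [-1.0, -0.004, -0.005]]
ft_force: [4.6, -2.7, -5.4]
finger_gap: 0.0176
t4.2 tcp [641.2  51.6  76.1] jaw 120.2 gap 17.6 F [ 4.6 -2.7 -5.4] q [ -2.  36.  -8.  46.  -0. -32.]
```

```bash
python3 -m creep '[0,0,0,7,0,0,1, 0,0,0,14,0,0,1, 0,0,0,20,0,0,1, 0,0,0,23,0,0,1, 0,0,0,24,0,0,1, 0,0,0,24,0,0,1, 0,0,0,22,0,0,1, 0,0,0,22,0,0,-0.2, 0,0,0,22,0,0,-0.2, 0,0,0,22,0,0,-0.2]'; python3 -c "
from h import *
st()"; python3 -m creep '[-2,0,0,0,0,0,-0.2, -5,0,0,0,0,0,0, -8,0,0,0,0,0,0, -10,0,0,0,0,0,0, -10,4,0,0,0,0,0, -10,8,0,0,0,0,0, -10,12,0,0,0,0,0, -10,16,0,0,0,0,0, -10,19,0,0,0,0,0, -10,20,0,0,0,0,0]'; python3 -c "
from h import *
st()
im=env.camera('top');cv2.imwrite('pics/b.png',im);crop(im,215,145,350,250,5,'pics/b1.png')
im=env.camera('scene');cv2.imwrite('pics/bs.png',im);crop(im,195,140,335,235,5,'pics/b2.png')"
```

```text
time_s: 5.2
tcp_pos: [0.6412, 0.0521, 0.0765]
ee_rot: [[0.006, -0.99, -0.143], [-0.002, -0.143, 0.99], [-1.0, -0.006, -0.003]]
ft_force: [-0.2, 0.5, 0.1]
finger_gap: 0.0512
t5.2 tcp [641.2  52.1  76.5] jaw 98.2 gap 51.2 F [-0.2  0.5  0.1] q [ -2.  36.  -8.  46.  -0. -10.]
time_s: 6.2
tcp_pos: [0.4395, 0.024, 0.1755]
ee_rot: [[0.005, -0.99, -0.143], [-0.001, -0.143, 0.99], [-1.0, -0.004, -0.002]]
ft_force: [-0.5, -0.6, 0.2]
finger_gap: 0.0423
t6.2 tcp [439.5  24.  175.5] jaw 98.2 gap 42.3 F [-0.5 -0.6  0.2] q [ -6.  10. -32.  48.  -0. -15.]
```

View pics/b.png

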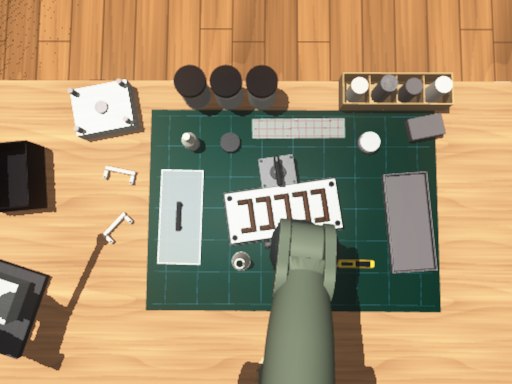

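View pics/b2.png

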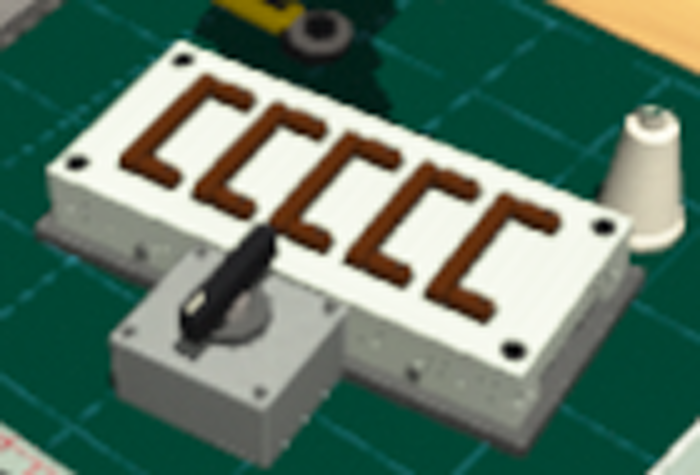

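The handle is at eject, with its bar along the mould's x, and all five brown parts stand proud of the mould. Next I pick the part nearest the tray.

```bash
python3 -c "
from h import *
go(.541,-.0911,.1,98.6)"
```

```text
t6.3 shift [  7.68  -8.08 -12.76] turn [-0.37 -0.15  0.4 ] len 16.9
```

```bash
python3 -m creep '[0,-2.5,-4,0,0,0,0.1, 1,-5,-8,0,0,0,0.1, 3,-8.1,-12.8,0,0,0,0.1, 5,-8.1,-12.8,0,0,0,0.1, 7,-8.1,-12.8,0,0,0,0.1, 9,-8.1,-12.8,0,0,0,0.1, 10,-8.1,-12.8,0,0,0,0.1, 10.5,-8.1,-12.8,0,0,0,0.1, 10.5,-8.1,-12.8,0,0,0,0.1, 10.5,-8.1,-12.8,0,0,0,0.1]'; python3 -c "
from h import *
st();go(.541,-.0911,.0625,98.6)
im=env.camera('scene');crop(im,195,120,335,235,5,'pics/c1.png')"
```

```text
time_s: 7.3
tcp_pos: [0.5423, -0.0916, 0.0726]
ee_rot: [[0.009, -0.99, -0.143], [-0.002, -0.143, 0.99], [-1.0, -0.008, -0.003]]
ft_force: [-0.2, -0.6, -0.7]
finger_gap: 0.0388
t7.3 tcp [542.3 -91.6  72.6] jaw 98.2 gap 38.8 F [-0.2 -0.6 -0.7] q [-17.  27. -24.  39.   0. -26.]
t7.3 shift [1.01 0.13 0.07] turn [-0.36 -0.19  0.48] len 1.0
```

View pics/c1.png

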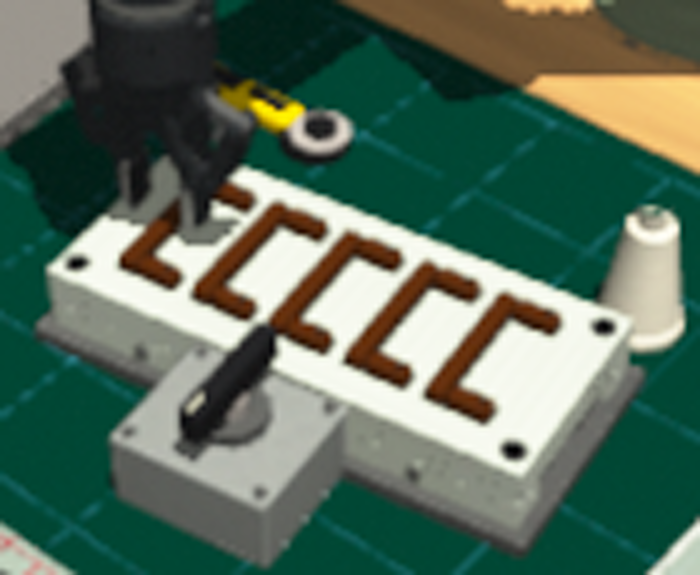

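The fingers straddle the nearest part's bar. Going down about 10 mm and gripping.

```bash
python3 -m creep '[0.5,0.1,0,0,0,0,0.1, 1,0.1,0,0,0,0,0.1, 1.2,0.1,0,0,0,0,0.1, 1.2,0.1,0,0,0,0,0.4, 1.2,0.1,0,0,0,0,1, 1.2,0.1,0,0,0,0,1, 1.2,0.1,0,0,0,0,1, 1.2,0.1,0,0,0,0,1, 1.2,0.1,0,0,0,0,1, 1.2,0.1,0,0,0,0,1]' 40; python3 -c "
from h import *
st()"
```

```text
time_s: 8.35
tcp_pos: [0.5416, -0.0918, 0.0609]
ee_rot: [[0.009, -0.99, -0.143], [-0.002, -0.143, 0.99], [-1.0, -0.009, -0.004]]
ft_force: [-1.4, 0.1, 0.8]
finger_gap: 0.0125
t8.3 tcp [541.6 -91.8  60.9] jaw 98.2 gap 12.5 F [-1.4  0.1  0.8] q [-17.  28. -24.  37.   0. -26.]
```

```bash
python3 -m creep '[-0.5,0,0,0,0,0,1, -1,0,0,0,0,0,1, -1.5,0,0,0,0,0,1, -2.5,0,0,0,0,0,1, -4,0,0,0,0,0,1, -5,0,0,0,0,0,1, -6,0,0,0,0,0,1, -7,0,0,0,0,0,1, -8,0,0,0,0,0,1, -8,0,0,0,0,0,1]'; python3 -c "
from h import *
st();go(.5977,-.3538,.12,4.4)
im=env.camera('scene');crop(im,195,90,335,235,4,'pics/c2.png')"
```

```text
time_s: 9.35
tcp_pos: [0.5418, -0.0919, 0.1424]
ee_rot: [[0.012, -0.99, -0.143], [-0.003, -0.143, 0.99], [-1.0, -0.011, -0.005]]
ft_force: [-0.1, 0.3, 0.1]
finger_gap: 0.0125
t9.3 tcp [541.8 -91.9 142.4] jaw 98.2 gap 12.5 F [-0.1  0.3  0.1] q [-17.  22. -19.  47.   0. -26.]
t9.3 shift [  2.39  -1.75 -26.71] turn [93.84  0.32  0.7 ] len 26.9
```

View pics/c2.png

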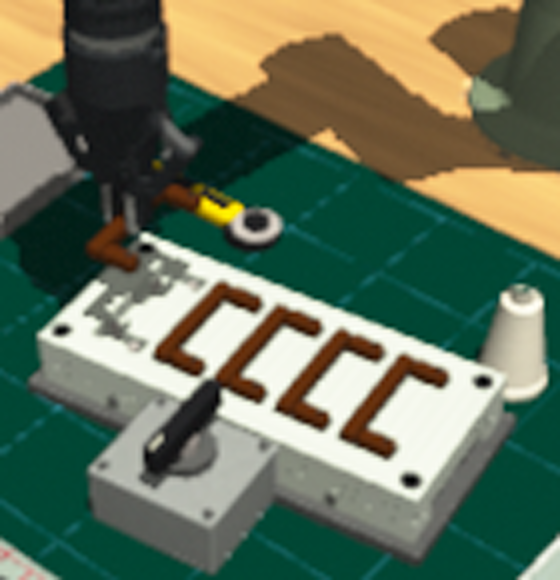

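Part one is held level, and its cavity now shows only pins. Moving it to the tray.

```bash
python3 -m creep '[0,-0.2,-2.5,8,0,0,1, 0,-0.3,-5.5,16,0,0,1, 0,-0.5,-8.5,24,0,0,1, 0,-0.7,-11.5,32,0,0,1, 0,-0.9,-14.5,40,0,0,1, 0,-1.1,-17.5,48,0,0,1, 0,-1.3,-20.5,56,0,0,1, 0,-1.5,-23,64,0,0,1, 0,-1.7,-25,72,0,0,1, 0,-1.7,-26.7,80,0,0,1]'; python3 -c "
from h import *
st();go(.5977,-.3538,.05,4.4)"
```

```text
time_s: 10.4
tcp_pos: [0.5962, -0.3547, 0.1416]
ee_rot: [[0.01, -0.307, 0.952], [-0.002, 0.952, 0.307], [-1.0, -0.005, 0.008]]
ft_force: [0.1, 0.7, -0.5]
finger_gap: 0.0122
t10.4 tcp [ 596.2 -354.7  141.6] jaw 17.9 gap 12.2 F [ 0.1  0.7 -0.5] q [-37.  37.   6.  58.   0.  35.]
t10.4 shift [9.16 0.08 0.09] turn [13.46  0.52  0.21] len 9.2
```

```bash
python3 -m creep '[0,0,0,7,0.5,0.2,1, 1,0.1,0.1,13.5,0.5,0.2,1, 2,0.1,0.1,13.5,0.5,0.2,1, 4,0.1,0.1,13.5,0.5,0.2,1, 6,0.1,0.1,13.5,0.5,0.2,1, 8,0.1,0.1,13.5,0.5,0.2,1, 9,0.1,0.1,13.5,0.5,0.2,1, 9,0.1,0.1,13.5,0.5,0.2,1, 9,0.1,0.1,13.5,0.5,0.2,1, 9,0.1,0.1,13.5,0.5,0.2,1]'; cat >> h.py <<'E'
def tray(im):
    im=im.astype(int); B,G,R=im[...,0],im[...,1],im[...,2]
    m=np.zeros(R.shape,bool); m[160:285,370:443]=1
    m&=((abs(R-G)<25)&(R>75))|(R-B>35)&(R<150)
    return rect("top",m,.022)[0]
E
python3 -c "
from h import *
st();go(.5977,-.3538,.011,4.4)
im=env.camera('top'); print(tray(im));crop(im,340,130,450,285,4,'pics/d1.png')
im=env.camera('scene');crop(im,120,70,260,200,4,'pics/d2.png')"
```

```text
time_s: 11.4
tcp_pos: [0.5984, -0.3541, 0.0529]
ee_rot: [[0.002, -0.077, 0.997], [-0.001, 0.997, 0.077], [-1.0, -0.001, 0.002]]
ft_force: [0.8, 0.4, -0.6]
finger_gap: 0.0123
t11.4 tcp [ 598.4 -354.1   52.9] jaw 4.4 gap 12.3 F [ 0.8  0.4 -0.6] q [-37.  42.   1.  49.   0.  49.]
t11.4 shift [ 4.19  0.04 -0.08] turn [0.   0.1  0.08] len 4.2
((501.1644287109375, -348.65673828125), (287.8463439941406, 116.58268737792969), 4.401978015899658)
```

View pics/d1.png

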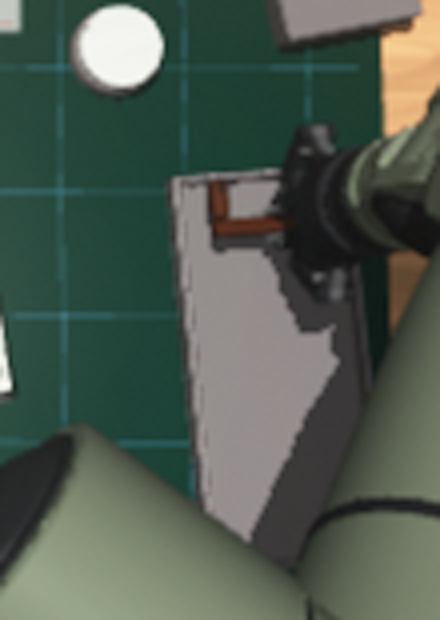

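View pics/d2.png

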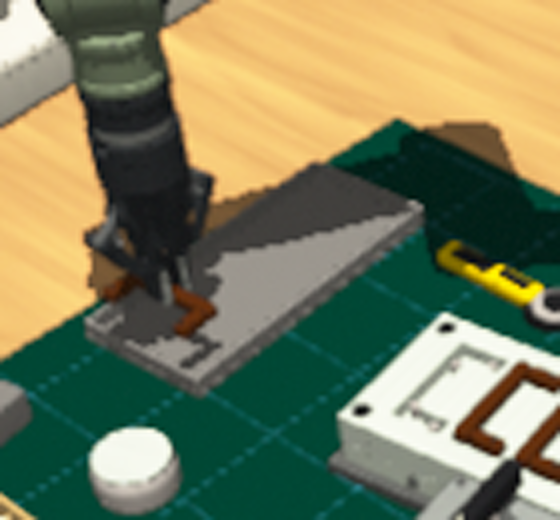

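The part is over the far end of the tray, near (400,190) in the top picture, and the tray has not moved. Lowering and releasing.

```bash
python3 -m creep '[1,0,-0.2,0,0,0,1, 2,0,-0.2,0,0,0,1, 3,0,-0.2,0,0,0,1, 4,0,-0.2,0,0,0,1, 4.4,0,-0.2,0,0,0,1, 4.4,0,-0.2,0,0,0,1, 4.4,0,-0.2,0,0,0,1, 4.4,0,-0.2,0,0,0,0.3, 4.4,0,-0.2,0,0,0,0.3, 4.4,0,-0.2,0,0,0,0.3]'; python3 -c "
from h import *
st();go(.5326,-.0357,.072,98.6)"
```

```text
time_s: 12.5
tcp_pos: [0.5964, -0.3542, 0.0083]
ee_rot: [[0.002, -0.077, 0.997], [-0.001, 0.997, 0.077], [-1.0, -0.001, 0.002]]
ft_force: [-0.8, -0.4, -0.6]
finger_gap: 0.03
t12.5 tcp [ 596.4 -354.2    8.3] jaw 4.4 gap 30.0 F [-0.8 -0.4 -0.6] q [-37.  45.  -1.  44.   0.  49.]
t12.5 shift [-6.41 32.24 -3.91] turn [-9.421e+01  1.000e-02  1.200e-01] len 33.1
```

```bash
python3 -m creep '[-3,0,0,0,0,0,0.3, -7,0,0,-4,0,0,0.1, -10,2,0,-12,0,0,0.1, -11,6,-0.5,-20,0,0,0.1, -11,10,-1,-28,0,0,0.1, -11,14,-1.5,-36,0,0,0.1, -11,18,-2,-44,0,0,0.1, -11,22,-2.5,-52,0,0,0.1, -11,26,-3,-60,0,0,0.1, -11,30,-3.5,-68,0,0,0.1]'; python3 -c "
from h import *
st();go(.5326,-.0357,.061,98.6)
im=env.camera('top');crop(im,340,130,450,285,4,'pics/e1.png')"
```

```text
time_s: 13.5
tcp_pos: [0.5379, -0.0562, 0.1178]
ee_rot: [[0.002, -0.955, 0.297], [-0.001, 0.297, 0.955], [-1.0, -0.002, -0.0]]
ft_force: [-0.4, 1.4, -0.3]
finger_gap: 0.0383
t13.5 tcp [537.9 -56.2 117.8] jaw 72.7 gap 38.3 F [-0.4  1.4 -0.3] q [-14.  24. -22.  44.  -0.   4.]
t13.5 shift [5.68 1.13 1.8 ] turn [-25.9   -0.05   0.11] len 6.1
```

View pics/e1.png

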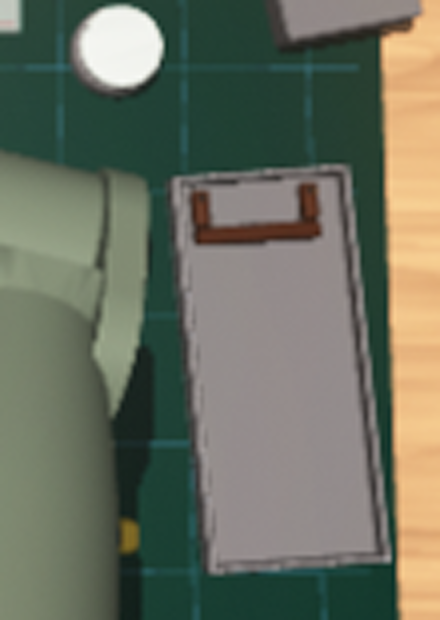

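Part one lies flat at the far end of the tray, (404,188). Now part two.

```bash
python3 -m creep '[0,0.6,0.9,-8,0,0,0.1, 0,1.1,1.8,-16,0,0,0.1, 0.5,1.1,1.8,-24,0,0,0.1, 2,1.1,1.8,-26,0,0,0.1, 4,1.1,1.8,-26,0,0,0.1, 5,1.1,1.8,-26,0,0,0.1, 5.8,1.1,1.8,-26,0,0,0.1, 5.8,1.1,1.8,-26,0,0,0.1, 5.8,1.1,1.8,-26,0,0,0.1, 5.8,1.1,1.8,-26,0,0,1]'; python3 -c "
from h import *
st();go(.5326,-.0357,.061,98.6)"
```

```text
time_s: 14.55
tcp_pos: [0.5306, -0.0303, 0.0599]
ee_rot: [[-0.0, -0.987, -0.16], [0.003, -0.16, 0.987], [-1.0, -0.0, 0.003]]
ft_force: [-0.1, -6.7, 7.0]
finger_gap: 0.0249
t14.6 tcp [530.6 -30.3  59.9] jaw 99.2 gap 24.9 F [-0.1 -6.7  7. ] q [-11.  27. -26.  36.   0. -21.]
t14.6 shift [-0.11 -0.11 -0.57] turn [0.62 0.15 0.01] len 0.6
```

```bash
python3 -m creep '[-0.2,0,0,0,0,0,0.1, -0.2,-0.1,-0.2,-0.5,0,0,0.1, -0.2,-0.1,-0.5,-0.5,0,0,0.1, -0.2,-0.1,-0.5,-0.5,0,0,0.1, -0.1,-0.1,-0.5,-0.5,0,0,0.1, -0.1,-0.1,-0.5,-0.5,0,0,0.4, -0.1,-0.1,-0.5,-0.5,0,0,1, -0.1,-0.1,-0.5,-0.5,0,0,1, -0.1,-0.1,-0.5,-0.5,0,0,1, -0.1,-0.1,-0.5,-0.5,0,0,1]'; python3 -c "
from h import *
st();go(.5326,-.0357,.061,98.6)
im=env.camera('scene');crop(im,195,90,335,235,4,'pics/e2.png')"
```

```text
time_s: 15.55
tcp_pos: [0.5326, -0.0359, 0.0611]
ee_rot: [[0.0, -0.986, -0.168], [0.001, -0.168, 0.986], [-1.0, -0.0, 0.001]]
ft_force: [-0.1, -4.4, -0.6]
finger_gap: 0.0125
t15.6 tcp [532.6 -35.9  61.1] jaw 99.7 gap 12.5 F [-0.1 -4.4 -0.6] q [-12.  27. -26.  37.   0. -21.]
t15.6 shift [ 0.01 -0.01  0.02] turn [1.07 0.05 0.01] len 0.0
```

View pics/e2.png

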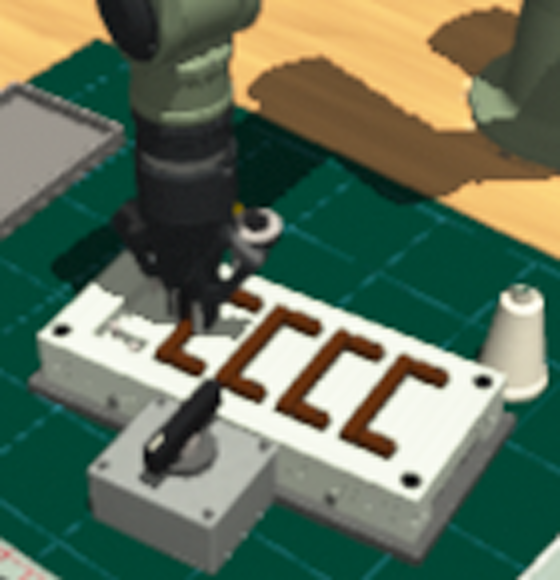

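```bash
python3 -m creep '[-1,0,0,0,0,0,1, -3,0,0,0,0,0,1, -6,0,0,0,0,0,1, -8,0.4,-3,8,0,0,1, -8,0.9,-6.5,16,0,0,1, -8,1.4,-10,24,0,0,1, -8,1.9,-13.5,32,0,0,1, -8,2.4,-17,40,0,0,1, -8,2.9,-20.5,48,0,0,1, -8,3.3,-23,54,0,0,1]'; python3 -c "
from h import *
st();go(.5418,-.3581,.05,4.4)"
```

```text
time_s: 16.6
tcp_pos: [0.5389, -0.2691, 0.1413]
ee_rot: [[0.001, -0.712, 0.702], [0.003, 0.702, 0.712], [-1.0, 0.001, 0.003]]
ft_force: [0.2, -0.3, -0.5]
finger_gap: 0.0128
t16.6 tcp [ 538.9 -269.1  141.3] jaw 45.4 gap 12.8 F [ 0.2 -0.3 -0.5] q [-34.  28. -10.  52.   0.  11.]
t16.6 shift [ 9.11 -6.47 -6.16] turn [40.98  0.15 -0.13] len 12.8
```

```bash
python3 -m creep '[0,-2.2,-2,8,0,0,1, 0,-4.4,-4,16,0,0,1, 0,-6.4,-6.1,24,0,0,1, 1,-6.4,-6.1,32,0,0,1, 3,-6.4,-6.1,41,0,0,1, 5,-6.4,-6.1,41,0,0,1, 7,-6.4,-6.1,41,0,0,1, 9,-6.4,-6.1,41,0,0,1, 9,-6.4,-6.1,41,0,0,1, 9,-6.4,-6.1,41,0,0,1]'; python3 -c "
from h import *
st();go(.5418,-.3581,.011,4.4)
im=env.camera('top');crop(im,340,130,450,285,4,'pics/f1.png')"
```

```text
time_s: 17.6
tcp_pos: [0.5418, -0.3563, 0.0514]
ee_rot: [[0.001, -0.077, 0.997], [0.005, 0.997, 0.077], [-1.0, 0.005, 0.002]]
ft_force: [-0.3, 0.7, -0.0]
finger_gap: 0.0129
t17.6 tcp [ 541.8 -356.3   51.4] jaw 4.4 gap 12.9 F [-0.3  0.7 -0. ] q [-40.  38.  -8.  45.   0.  46.]
t17.6 shift [ 4.04 -0.2  -0.02] turn [ 0.02  0.09 -0.27] len 4.0
```

View pics/f1.png

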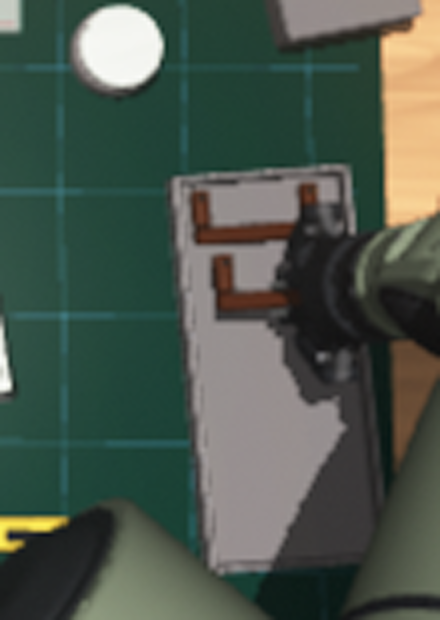

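Part two hangs just clear of part one. Lowering and releasing.

```bash
python3 -m creep '[1,0,0,0,0,0,1, 2,-0.1,0,0,0,-0.2,1, 3,-0.1,0,0,0,-0.2,1, 4,-0.1,0,0,0,-0.2,1, 4.2,-0.1,0,0,0,-0.2,1, 4.2,-0.1,0,0,0,-0.2,1, 4.2,-0.1,0,0,0,-0.2,1, 4.2,-0.1,0,0,0,-0.2,0.3, 4.2,-0.1,0,0,0,-0.2,0.3, 4.2,-0.1,0,0,0,-0.2,0.3]'; python3 -c "
from h import *
st();go(.5242,.0197,.061,98.6)"
```

```text
time_s: 18.65
tcp_pos: [0.5426, -0.3579, 0.0101]
ee_rot: [[0.003, -0.077, 0.997], [-0.0, 0.997, 0.077], [-1.0, -0.0, 0.003]]
ft_force: [-0.5, -0.3, 0.4]
finger_gap: 0.03
t18.6 tcp [ 542.6 -357.9   10.1] jaw 4.4 gap 30.0 F [-0.5 -0.3  0.4] q [-40.  41.  -9.  40.   0.  46.]
t18.6 shift [-5.1  37.78  1.09] turn [-94.19   0.11   0.15] len 38.1
```

```bash
python3 -m creep '[-3,0,0,0,0,0,0.3, -7,1,0,-6,0,0,0.1, -10,5,0,-14,0,0,0.1, -11,9,0.1,-22,0,0,0.1, -11,13.5,0.3,-30,0,0,0.1, -11,18,0.5,-38,0,0,0.1, -11,22.5,0.7,-46,0,0,0.1, -11,27,0.8,-54,0,0,0.1, -11,31.5,0.9,-62,0,0,0.1, -11,35,1,-70,0,0,0.1]'; python3 -c "
from h import *
st();go(.5242,.0197,.061,98.6)"
```

```text
time_s: 19.65
tcp_pos: [0.5248, -0.0057, 0.1202]
ee_rot: [[0.003, -0.965, 0.262], [0.0, 0.262, 0.965], [-1.0, -0.003, 0.001]]
ft_force: [-0.0, -0.3, -0.4]
finger_gap: 0.0382
t19.6 tcp [524.8  -5.7 120.2] jaw 74.8 gap 38.2 F [-0.  -0.3 -0.4] q [ -9.  22. -24.  44.   0.   6.]
t19.6 shift [5.92 0.74 2.43] turn [-2.379e+01  2.000e-02  1.700e-01] len 6.4
```

Then a settled hover before the fine approach, so the finger placement is right.

```bash
python3 -m creep '[0,0.3,1.2,-8,0,0,0.1, 0,0.7,2.4,-16,0,0,0.1, 1,0.7,2.4,-23.8,0,0,0.1, 3,0.7,2.4,-23.8,0,0,0.1, 4,0.7,2.4,-23.8,0,0,0.1, 4.5,0.7,2.4,-23.8,0,0,0.1, 4.5,0.7,2.4,-23.8,0,0,0.1, 4.5,0.7,2.4,-23.8,0,0,0.1, 4.5,0.7,2.4,-23.8,0,0,0.1, 4.5,0.7,2.4,-23.8,0,0,0.1]'; python3 -c "
from h import *
st();go(.5242,.0197,.061,98.6)
im=env.camera('top');crop(im,340,130,450,285,4,'pics/g1.png')
im=env.camera('scene');crop(im,195,90,335,235,4,'pics/g2.png')"
```

```text
time_s: 20.65
tcp_pos: [0.5249, 0.0191, 0.0758]
ee_rot: [[0.004, -0.989, -0.15], [0.0, -0.15, 0.989], [-1.0, -0.004, -0.0]]
ft_force: [0.2, -0.7, 0.7]
finger_gap: 0.0386
t20.6 tcp [524.9  19.1  75.8] jaw 98.6 gap 38.6 F [ 0.2 -0.7  0.7] q [ -6.  25. -27.  38.   0. -15.]
t20.6 shift [1.48 0.07 0.07] turn [ 0.   -0.02  0.23] len 1.5
```

View pics/g1.png

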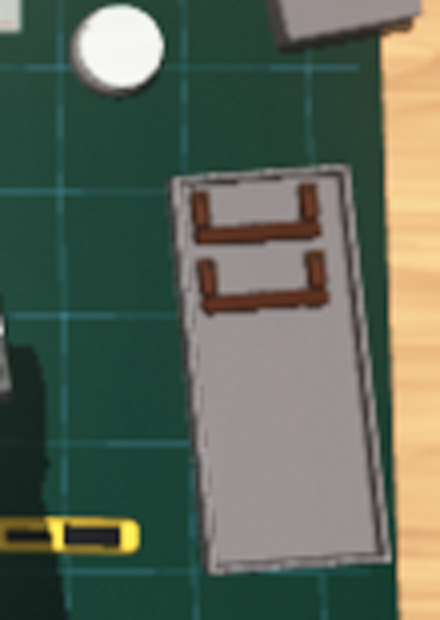

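View pics/g2.png

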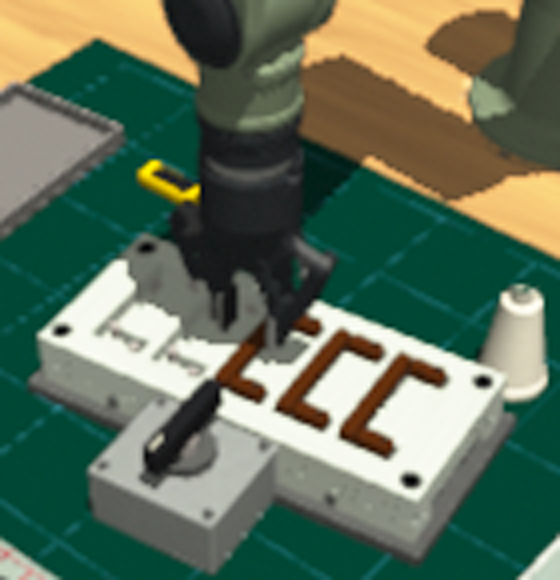

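Two parts lie flat in the tray, and the fingers straddle part three's bar. Gripping it, then lifting in the same call.

```bash
python3 -m creep '[0.8,0.1,0.1,0,0,0.2,0.1, 1.5,0.1,0.1,0,0,0.2,0.1, 1.5,0.1,0.1,0,0,0.2,0.1, 1.5,0.1,0.1,0,0,0.2,0.4, 1.5,0.1,0.1,0,0,0.2,1, 1.5,0.1,0.1,0,0,0.2,1, 1.5,0.1,0.1,0,0,0.2,1, 1.5,0.1,0.1,0,0,0.2,1, 0.5,0.1,0.1,0,0,0.2,1, -1,0.1,0.1,0,0,0.2,1]'; python3 -c "
from h import *
st();go(.486,-.3635,.14,4.4)"
```

```text
time_s: 21.75
tcp_pos: [0.5226, 0.0206, 0.0856]
ee_rot: [[-0.002, -0.989, -0.15], [0.001, -0.15, 0.989], [-1.0, 0.002, 0.002]]
ft_force: [0.7, -0.1, -0.7]
finger_gap: 0.0126
t21.8 tcp [522.6  20.6  85.6] jaw 98.6 gap 12.6 F [ 0.7 -0.1 -0.7] q [ -6.  24. -26.  39.   0. -14.]
t21.8 shift [ -5.48   9.39 -37.42] turn [94.22 -0.   -0.14] len 39.0
```

```bash
python3 -m creep '[-2,0,0,0,0,0,1, -5,1,-3,8,0,0,1, -5.5,2,-7,16,0,0,1, -5.5,3,-11,24,0,0,1, -5.5,4,-15,32,0,0,1, -5.5,5,-19,40,0,0,1, -5.5,6,-23,48,0,0,1, -5.5,7,-27,56,0,0,1, -5.5,8,-31,64,0,0,1, -5.5,8.7,-34,70,0,0,1]'; python3 -c "
from h import *
st();go(.486,-.3635,.05,4.4)"
```

```text
time_s: 22.75
tcp_pos: [0.4876, -0.3307, 0.1411]
ee_rot: [[-0.0, -0.474, 0.881], [0.002, 0.881, 0.474], [-1.0, 0.001, 0.0]]
ft_force: [0.9, -0.1, -0.7]
finger_gap: 0.0125
t22.8 tcp [ 487.6 -330.7  141.1] jaw 28.3 gap 12.5 F [ 0.9 -0.1 -0.7] q [-41.  27. -12.  51.   0.  20.]
t22.8 shift [ 9.1  -2.83 -1.7 ] turn [ 2.387e+01  1.000e-02 -9.000e-02] len 9.7
```

```bash
python3 -m creep '[0,-1.4,-0.8,8,0,0,1, 0,-2.8,-1.7,16,0,0,1, 1,-2.8,-1.7,23.8,0,0,1, 3,-2.8,-1.7,23.8,0,0,1, 5,-2.8,-1.7,23.8,0,0,1, 7,-2.8,-1.7,23.8,0,0,1, 8.5,-2.8,-1.7,23.8,0,0,1, 9,-2.8,-1.7,23.8,0,0,1, 9,-2.8,-1.7,23.8,0,0,1, 9,-2.8,-1.7,23.8,0,0,1]'; python3 -c "
from h import *
st();go(.486,-.3635,.010,4.4)
im=env.camera('top');crop(im,340,130,450,285,4,'pics/h1.png')"
```

```text
time_s: 23.75
tcp_pos: [0.4865, -0.3635, 0.052]
ee_rot: [[0.001, -0.078, 0.997], [0.001, 0.997, 0.078], [-1.0, 0.001, 0.001]]
ft_force: [0.6, 0.0, 0.0]
finger_gap: 0.0132
t23.8 tcp [ 486.5 -363.5   52. ] jaw 4.5 gap 13.2 F [0.6 0.  0. ] q [-44.  34. -15.  41.   0.  42.]
t23.8 shift [ 4.2   0.   -0.05] turn [ 0.09  0.05 -0.05] len 4.2
```

View pics/h1.png

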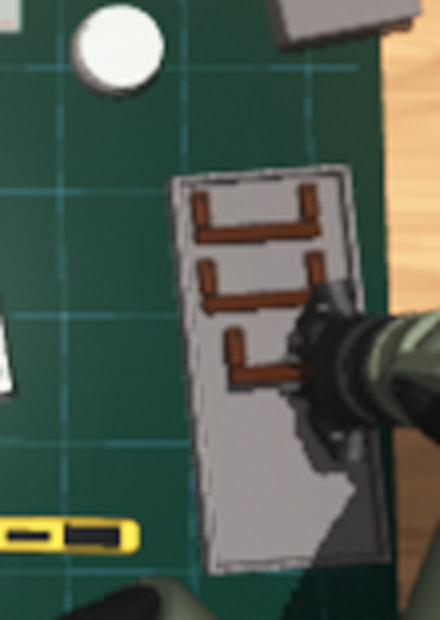

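Part three is lined up behind part two. Placing it.

```bash
python3 -m creep '[1,0,0,0,0,0,1, 2,0,0,0,0,0,1, 3,0,0,0,0,0,1, 4,0,0,0,0,0,1, 4.3,0,0,0,0,0,1, 4.3,0,0,0,0,0,1, 4.3,0,0,0,0,0,1, 4.3,0,0,0,0,0,0.3, 4.3,0,0,0,0,0,0.3, 4.3,0,0,0,0,0,0.3]'; python3 -c "
from h import *
st();go(.5159,.075,.12,98.6)"
```

```text
time_s: 24.8
tcp_pos: [0.4866, -0.3637, 0.0088]
ee_rot: [[0.001, -0.078, 0.997], [0.001, 0.997, 0.078], [-1.0, 0.001, 0.001]]
ft_force: [0.9, -0.5, 0.8]
finger_gap: 0.0299
t24.8 tcp [ 486.6 -363.7    8.8] jaw 4.5 gap 29.9 F [ 0.9 -0.5  0.8] q [-44.  37. -17.  36.   0.  42.]
t24.8 shift [-11.08  43.51   6.36] turn [-9.412e+01  8.000e-02  2.000e-02] len 45.3
```

```bash
python3 -m creep '[-3,0,0,0,0,0,0.3, -7,2,0.3,-6,0,0,0.1, -10,6.5,1,-14,0,0,0.1, -11,11,1.6,-22,0,0,0.1, -11,15.5,2.3,-30,0,0,0.1, -11,20,2.9,-38,0,0,0.1, -11,24.5,3.6,-46,0,0,0.1, -11,29,4.2,-54,0,0,0.1, -11,33.5,4.9,-62,0,0,0.1, -11,38,5.5,-70,0,0,0.1]'; python3 -c "
from h import *
st();go(.5159,.075,.075,98.6)"
```

```text
time_s: 25.8
tcp_pos: [0.5117, 0.0212, 0.1192]
ee_rot: [[0.002, -0.965, 0.262], [0.001, 0.262, 0.965], [-1.0, -0.001, 0.001]]
ft_force: [1.0, 0.1, -0.4]
finger_gap: 0.0384
t25.8 tcp [511.7  21.2 119.2] jaw 74.8 gap 38.4 F [ 1.   0.1 -0.4] q [ -6.  21. -26.  43.   0.   9.]
t25.8 shift [4.42 1.01 5.3 ] turn [-23.8    0.05   0.09] len 7.0
```

```bash
python3 -m creep '[0,0.4,2.5,-8,0,0,0.1, 0,1,5.3,-16,0,0,0.1, 1,1,5.3,-23.8,0,0,0.1, 3,1,5.3,-23.8,0,0,0.1, 4,1,5.3,-23.8,0,0,0.1, 4.5,1,5.3,-23.8,0,0,0.1, 4.5,1,5.3,-23.8,0,0,0.1, 4.5,1,5.3,-23.8,0,0,0.1, 4.5,1,5.3,-23.8,0,0,0.1, 4.5,1,5.3,-23.8,0,0,0.1]'; python3 -c "
from h import *
st();go(.5159,.075,.061,98.6)
im=env.camera('top');crop(im,340,130,450,285,4,'pics/i1.png')
im=env.camera('scene');crop(im,195,90,335,235,4,'pics/i2.png')"
```

```text
time_s: 26.8
tcp_pos: [0.5165, 0.0748, 0.0748]
ee_rot: [[0.003, -0.989, -0.149], [0.001, -0.149, 0.989], [-1.0, -0.003, 0.0]]
ft_force: [0.8, 0.2, -0.3]
finger_gap: 0.0386
t26.8 tcp [516.5  74.8  74.8] jaw 98.6 gap 38.6 F [ 0.8  0.2 -0.3] q [  0.  25. -27.  38.   0.  -8.]
t26.8 shift [1.38 0.06 0.02] turn [-0.02  0.02  0.16] len 1.4
```

View pics/i1.png

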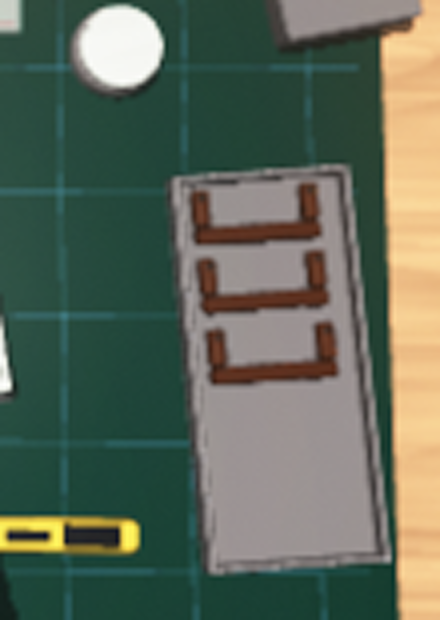

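View pics/i2.png

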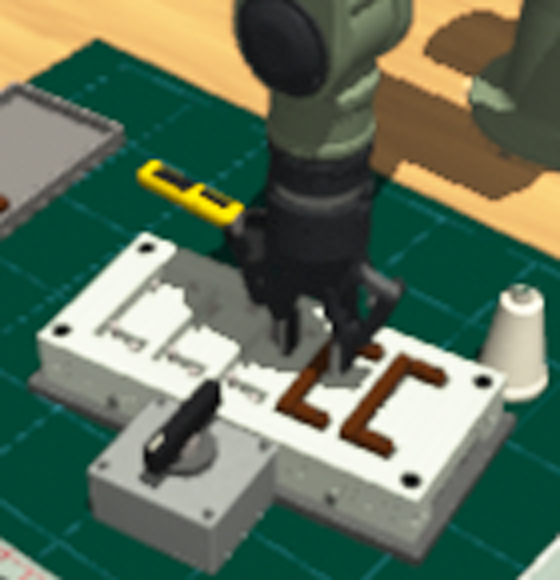

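Three parts are flat in the tray, and the fingers straddle part four.

```bash
python3 -m creep '[0.8,0,0,0,0,0.1,0.1, 1.4,0,0,0,0,0.1,0.1, 1.4,0,0,0,0,0.1,0.1, 1.4,0,0,0,0,0.1,0.4, 1.4,0,0,0,0,0.1,1, 1.4,0,0,0,0,0.1,1, 1.4,0,0,0,0,0.1,1, 1.4,0,0,0,0,0.1,1, 0.4,0,0,0,0,0.1,1, -1,0,0,0,0,0.1,1]'; python3 -c "
from h import *
st();go(.430,-.368,.14,4.4)"
```

```text
time_s: 27.9
tcp_pos: [0.5156, 0.0749, 0.0847]
ee_rot: [[-0.001, -0.989, -0.149], [0.0, -0.149, 0.989], [-1.0, 0.001, 0.001]]
ft_force: [0.6, 0.3, -0.8]
finger_gap: 0.0126
t27.9 tcp [515.6  74.9  84.7] jaw 98.6 gap 12.6 F [ 0.6  0.3 -0.8] q [  0.  24. -27.  39.   0.  -8.]
t27.9 shift [ -5.54  15.08 -42.51] turn [ 9.419e+01 -2.000e-02 -7.000e-02] len 45.4
```

```bash
python3 -m creep '[-2,0,0,0,0,0,1, -5,1.2,-3.5,8,0,0,1, -5.5,2.6,-7.5,16,0,0,1, -5.5,4.2,-12,24,0,0,1, -5.5,5.8,-16.5,32,0,0,1, -5.5,7.4,-21,40,0,0,1, -5.5,9,-25.5,48,0,0,1, -5.5,10.6,-30,56,0,0,1, -5.5,12.2,-34.5,64,0,0,1, -5.5,13.7,-38.5,71,0,0,1]'; python3 -c "
from h import *
st();go(.430,-.368,.05,4.4)"
```

```text
time_s: 28.9
tcp_pos: [0.4372, -0.3287, 0.1406]
ee_rot: [[-0.0, -0.458, 0.889], [-0.0, 0.889, 0.458], [-1.0, -0.0, -0.0]]
ft_force: [0.6, 1.1, -0.1]
finger_gap: 0.0126
t28.9 tcp [ 437.2 -328.7  140.6] jaw 27.2 gap 12.6 F [ 0.6  1.1 -0.1] q [-45.  23. -19.  48.  -0.  18.]
t28.9 shift [ 9.06 -3.16 -2.43] turn [ 2.284e+01 -1.000e-02  2.000e-02] len 9.9
```

```bash
python3 -m creep '[0,-1.6,-1.2,8,0,0,1, 0,-3.2,-2.4,16,0,0,1, 1,-3.2,-2.4,22.8,0,0,1, 3,-3.2,-2.4,22.8,0,0,1, 5,-3.2,-2.4,22.8,0,0,1, 7,-3.2,-2.4,22.8,0,0,1, 8.5,-3.2,-2.4,22.8,0,0,1, 9,-3.2,-2.4,22.8,0,0,1, 9,-3.2,-2.4,22.8,0,0,1, 9,-3.2,-2.4,22.8,0,0,1]'; python3 -c "
from h import *
st();go(.430,-.368,.010,4.4)
im=env.camera('top');crop(im,340,130,450,285,4,'pics/j1.png')"
```

```text
time_s: 29.9
tcp_pos: [0.4309, -0.3687, 0.0516]
ee_rot: [[0.001, -0.077, 0.997], [-0.001, 0.997, 0.077], [-1.0, -0.001, 0.001]]
ft_force: [0.0, -0.1, -0.2]
finger_gap: 0.0129
t29.9 tcp [ 430.9 -368.7   51.6] jaw 4.4 gap 12.9 F [ 0.  -0.1 -0.2] q [-48.  31. -21.  38.  -0.  38.]
t29.9 shift [ 4.16  0.08 -0.09] turn [0.04 0.04 0.08] len 4.2
```

View pics/j1.png

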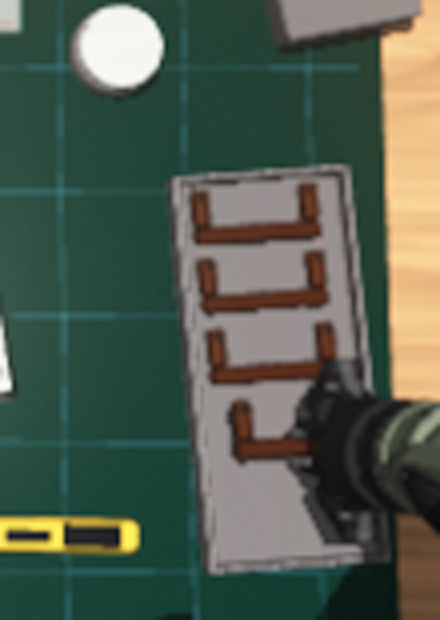

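Part four is in line, clear of part three. Placing it.

```bash
python3 -m creep '[1,0,0,0,0,0,1, 2,0,0,0,0,0,1, 3,0,0,0,0,0,1, 4,0,0,0,0,0,1, 4.3,0,0,0,0,0,1, 4.3,0,0,0,0,0,1, 4.3,0,0,0,0,0,1, 4.3,0,0,0,0,0,0.3, 4.3,0,0,0,0,0,0.3, 4.3,0,0,0,0,0,0.3]'; python3 -c "
from h import *
st();go(.5075,.1304,.12,98.6)"
```

```text
time_s: 30.95
tcp_pos: [0.431, -0.3688, 0.0082]
ee_rot: [[0.001, -0.077, 0.997], [-0.001, 0.997, 0.077], [-1.0, -0.001, 0.001]]
ft_force: [0.5, 0.0, 0.3]
finger_gap: 0.0301
t30.9 tcp [ 431.  -368.8    8.2] jaw 4.4 gap 30.1 F [0.5 0.  0.3] q [-48.  34. -23.  32.  -0.  38.]
t30.9 shift [-11.24  49.16  11.5 ] turn [-9.416e+01 -4.000e-02  9.000e-02] len 51.7
```

```bash
python3 -m creep '[-3,0,0,0,0,0,0.3, -7,2,0.5,-6,0,0,0.1, -10,6.5,1.5,-14,0,0,0.1, -11,11,2.6,-22,0,0,0.1, -11,15.5,3.6,-30,0,0,0.1, -11,20,4.7,-38,0,0,0.1, -11,24.5,5.7,-46,0,0,0.1, -11,29,6.8,-54,0,0,0.1, -11,33.5,7.8,-62,0,0,0.1, -11,38,8.9,-70,0,0,0.1]'; python3 -c "
from h import *
st();go(.5075,.1304,.075,98.6)"
```

```text
time_s: 31.95
tcp_pos: [0.4901, 0.019, 0.1176]
ee_rot: [[0.001, -0.965, 0.263], [-0.001, 0.263, 0.965], [-1.0, -0.001, -0.001]]
ft_force: [1.1, -1.1, 0.6]
finger_gap: 0.0382
t31.9 tcp [490.1  19.  117.6] jaw 74.8 gap 38.2 F [ 1.1 -1.1  0.6] q [ -6.  19. -29.  42.  -0.   9.]
t31.9 shift [ 4.25  1.26 11.21] turn [-23.84  -0.08   0.05] len 12.1
```

```bash
python3 -m creep '[0,0.4,3.7,-8,0,0,0.1, 0,0.8,7.5,-16,0,0,0.1, 0,1.3,11.2,-23.8,0,0,0.1, 2,1.3,11.2,-23.8,0,0,0.1, 3.5,1.3,11.2,-23.8,0,0,0.1, 4.3,1.3,11.2,-23.8,0,0,0.1, 4.3,1.3,11.2,-23.8,0,0,0.1, 4.3,1.3,11.2,-23.8,0,0,0.1, 4.3,1.3,11.2,-23.8,0,0,0.1, 4.3,1.3,11.2,-23.8,0,0,0.1]'; python3 -c "
from h import *
st();go(.5075,.1304,.061,98.6)
im=env.camera('top');cv2.imwrite('pics/k1.png',im)
im=env.camera('scene');crop(im,195,90,335,235,4,'pics/k2.png')"
```

```text
time_s: 32.95
tcp_pos: [0.5077, 0.1302, 0.0752]
ee_rot: [[0.002, -0.989, -0.148], [-0.001, -0.148, 0.989], [-1.0, -0.002, -0.001]]
ft_force: [0.9, 0.6, 0.0]
finger_gap: 0.0386
t33.0 tcp [507.7 130.2  75.2] jaw 98.5 gap 38.6 F [0.9 0.6 0. ] q [  6.  25. -27.  38.  -0.  -2.]
t33.0 shift [1.42 0.02 0.03] turn [-0.07 -0.08  0.11] len 1.4
```

View pics/k1.png

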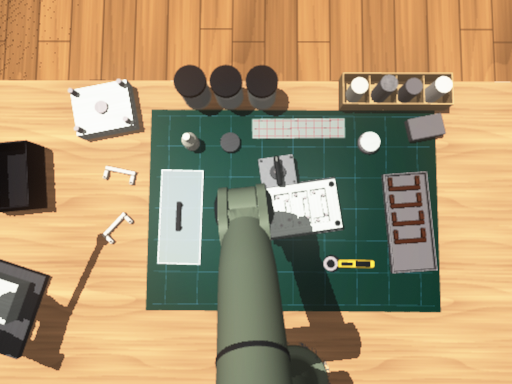

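View pics/k2.png

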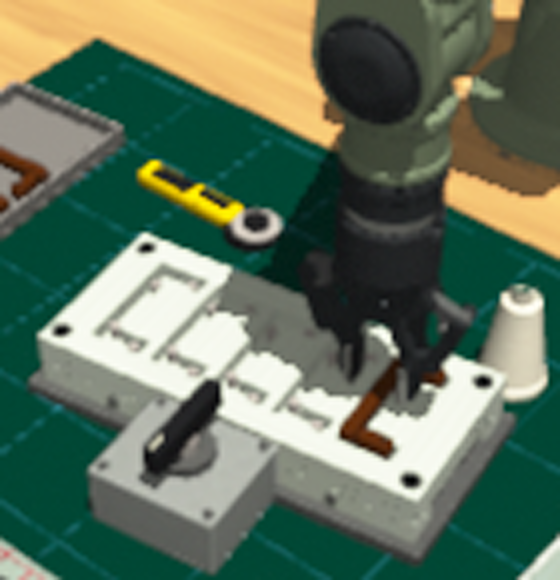

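Four parts are in a row in the tray, at about (405,183) to (409,238) in the top picture, and the fingers straddle the last one.

```bash
python3 -m creep '[0.8,0,0,0,0,0.1,0.1, 1.4,0,0,0,0,0.1,0.1, 1.4,0,0,0,0,0.1,0.1, 1.4,0,0,0,0,0.1,0.4, 1.4,0,0,0,0,0.1,1, 1.4,0,0,0,0,0.1,1, 1.4,0,0,0,0,0.1,1, 1.4,0,0,0,0,0.1,1, 0.4,0,0,0,0,0.1,1, -1,0,0,0,0,0.1,1]'; python3 -c "
from h import *
st();go(.375,-.3725,.14,4.4)"
```

```text
time_s: 34.05
tcp_pos: [0.5068, 0.1302, 0.0852]
ee_rot: [[-0.002, -0.989, -0.148], [-0.002, -0.148, 0.989], [-1.0, 0.002, -0.001]]
ft_force: [0.4, 0.5, -0.7]
finger_gap: 0.0126
t34.0 tcp [506.8 130.2  85.2] jaw 98.5 gap 12.6 F [ 0.4  0.5 -0.7] q [  6.  24. -26.  39.  -0.  -2.]
t34.0 shift [ -5.37  20.51 -47.76] turn [ 9.413e+01 -1.500e-01 -1.000e-02] len 52.3
```

```bash
python3 -m creep '[-2,0,0,0,0,0,1, -5,1,-3.5,8,0,0,1, -5.5,2.3,-7.5,16,0,0,1, -5.5,4,-12,24,0,0,1, -5.5,6,-16.5,32,0,0,1, -5.5,8,-21,40,0,0,1, -5.5,10,-25.5,48,0,0,1, -5.5,12,-30,56,0,0,1, -5.5,14,-34.5,64,0,0,1, -5.5,16,-39,71,0,0,1]'; python3 -c "
from h import *
st();go(.375,-.3725,.05,4.4)"
```

```text
time_s: 35.05
tcp_pos: [0.4059, -0.2812, 0.1421]
ee_rot: [[-0.0, -0.457, 0.889], [-0.002, 0.889, 0.457], [-1.0, -0.002, -0.002]]
ft_force: [1.0, -0.3, 0.0]
finger_gap: 0.0128
t35.0 tcp [ 405.9 -281.2  142.1] jaw 27.2 gap 12.8 F [ 1.  -0.3  0. ] q [-43.  18. -27.  45.  -0.  20.]
t35.0 shift [ 9.23 -6.69 -6.91] turn [22.82 -0.07  0.13] len 13.3
```

```bash
python3 -m creep '[0,-2.2,-2.3,8,0,0,1, 0,-4.4,-4.6,16,0,0,1, 0,-6.7,-6.9,22.8,0,0,1, 2,-6.7,-6.9,22.8,0,0,1, 4,-6.7,-6.9,22.8,0,0,1, 6,-6.7,-6.9,22.8,0,0,1, 8,-6.7,-6.9,22.8,0,0,1, 9,-6.7,-6.9,22.8,0,0,1, 9,-6.7,-6.9,22.8,0,0,1, 9,-6.7,-6.9,22.8,0,0,1]'; python3 -c "
from h import *
st();go(.375,-.3725,.010,4.4)
im=env.camera('top');crop(im,340,130,450,285,4,'pics/l1.png')"
```

```text
time_s: 36.05
tcp_pos: [0.3754, -0.3728, 0.053]
ee_rot: [[-0.0, -0.077, 0.997], [-0.003, 0.997, 0.077], [-1.0, -0.003, -0.0]]
ft_force: [-0.4, -0.3, -0.3]
finger_gap: 0.0125
t36.0 tcp [ 375.4 -372.8   53. ] jaw 4.4 gap 12.5 F [-0.4 -0.3 -0.3] q [-53.  27. -27.  35.  -0.  33.]
t36.0 shift [ 4.3   0.05 -0.04] turn [ 0.03 -0.02  0.17] len 4.3
```

View pics/l1.png

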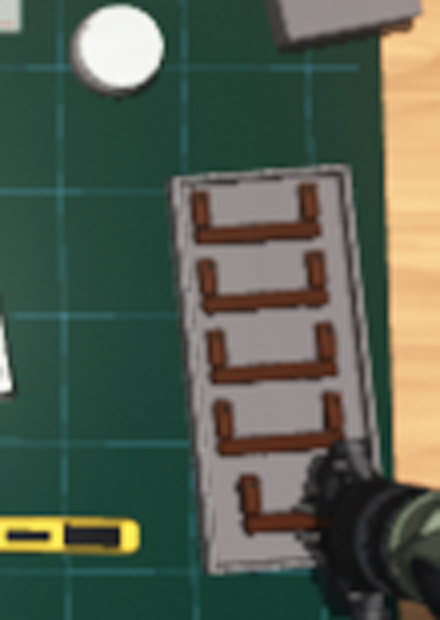

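```bash
python3 -m creep '[1,0,0,0,0,0,1, 2,0,0.1,0,0,0,1, 3,0,0.1,0,0,0,1, 4,0,0.1,0,0,0,1, 4.4,0,0.1,0,0,0,1, 4.4,0,0.1,0,0,0,1, 4.4,0,0.1,0,0,0,1, 4.4,0,0.1,0,0,0,0.45, 4.4,0,0.1,0,0,0,0.45, 4.4,0,0.1,0,0,0,0.45]'; python3 -c "
from h import *
st();go(.6412,.0521,.14,98.6)"
```

```text
time_s: 37.1
tcp_pos: [0.3766, -0.3732, 0.009]
ee_rot: [[0.0, -0.077, 0.997], [-0.003, 0.997, 0.077], [-1.0, -0.003, -0.0]]
ft_force: [-0.2, 0.8, -0.3]
finger_gap: 0.0236
t37.1 tcp [ 376.6 -373.2    9. ] jaw 4.4 gap 23.6 F [-0.2  0.8 -0.3] q [-53.  31. -29.  29.  -0.  33.]
t37.1 shift [-13.24  40.31  29.66] turn [-94.17  -0.16   0.15] len 51.8
```

```bash
python3 -m creep '[-2,0,0,0,0,0,0.45, -5,0,0,0,0,0,0.45, -9,0,0,-6,0,0,0.2, -13,2,1.5,-14,0,0,-0.2, -13,6,4,-22,0,0,-0.2, -13,10,7,-30,0,0,-0.2, -13,14,10,-38,0,0,-0.2, -13,18,13,-46,0,0,-0.2, -13,21.5,16,-54,0,0,-0.2, -13,25,18.5,-62,0,0,-0.2]'; python3 -c "
from h import *
st();go(.6412,.0521,.14,98.6)
im=env.camera('top');crop(im,340,130,450,285,4,'pics/m1.png');print(tray(im))
im=env.camera('scene');crop(im,120,70,340,235,3,'pics/m2.png')"
```

```text
time_s: 38.1
tcp_pos: [0.543, -0.1074, 0.138]
ee_rot: [[0.001, -0.919, 0.394], [-0.004, 0.394, 0.919], [-1.0, -0.002, -0.003]]
ft_force: [0.4, -0.5, -1.2]
finger_gap: 0.0513
t38.1 tcp [ 543.  -107.4  138. ] jaw 66.8 gap 51.3 F [ 0.4 -0.5 -1.2] q [-19.  24. -18.  48.  -0.   4.]
t38.1 shift [-0.25 -2.74 18.52] turn [-31.81  -0.2    0.07] len 18.7
((486.9010009765625, -342.304931640625), (206.49131774902344, 382.7549133300781), 88.98788452148438)
```

View pics/m1.png

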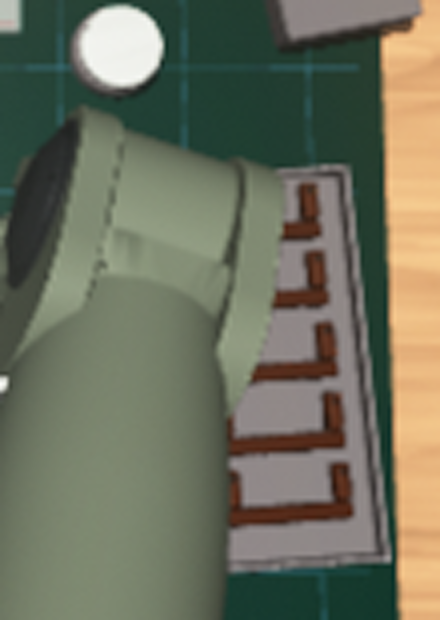

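View pics/m2.png

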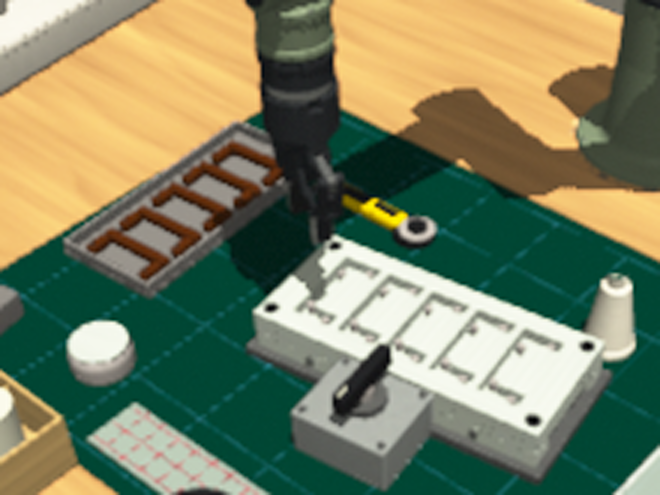

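All five are flat in the tray and every cavity is empty. Next I grip the ejector handle and turn it back.

```bash
python3 -m creep '[0,-0.5,4,-8,0,0,-0.2, 0,-1.1,8,-16,0,0,-0.2, 0,-1.8,12,-24,0,0,-0.2, 0,-2.4,16,-31.8,0,0,-0.2, 0,-2.7,18.5,-31.8,0,0,-0.2, 1,-2.7,18.5,-31.8,0,0,-0.2, 2.5,-2.7,18.5,-31.8,0,0,-0.2, 3,-2.7,18.5,-31.8,0,0,-0.2, 3,-2.7,18.5,-31.8,0,0,-0.2, 3,-2.7,18.5,-31.8,0,0,-0.2]'; python3 -c "
from h import *
st();go(.6412,.0521,.075,98.6)
im=env.camera('scene');crop(im,180,120,340,250,4,'pics/n1.png')"
```

```text
time_s: 39.2
tcp_pos: [0.6412, 0.0537, 0.1078]
ee_rot: [[0.001, -0.989, -0.15], [-0.002, -0.15, 0.989], [-1.0, -0.001, -0.002]]
ft_force: [-0.0, -0.0, 0.4]
finger_gap: 0.0513
t39.2 tcp [641.2  53.7 107.8] jaw 98.6 gap 51.3 F [-0.  -0.   0.4] q [ -2.  34.  -6.  50.  -0. -10.]
t39.2 shift [ 3.28  0.03 -0.15] turn [ 0.03 -0.13  0.06] len 3.3
```

View pics/n1.png

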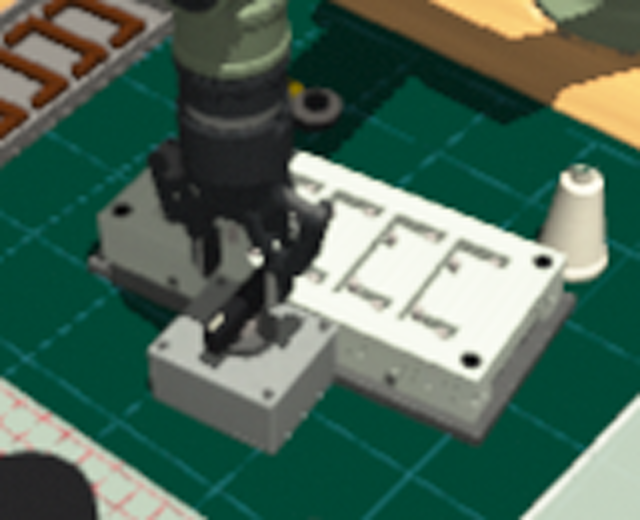

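The fingers straddle the handle bar, which now lies along the mould's x.

```bash
python3 -m creep '[1,0,-0.1,0,0,0,-0.2, 2,0,-0.1,0,0,0,-0.2, 3,0,-0.1,0,0,0,-0.2, 3.3,0,-0.1,0,0,0,-0.2, 3.3,0,-0.1,0,0,0,1, 3.3,0,-0.1,0,0,0,1, 3.3,0,-0.1,0,0,0,1, 3.3,0,-0.1,0,0,0,1, 3.3,0,-0.1,-5,0,0,1, 3.3,0,-0.1,-10,0,0,1]' 40; python3 -c "
from h import *
st()"; python3 -m creep '[0,0,0,-7,0,0,1, 0,0,0,-14,0,0,1, 0,0,0,-21,0,0,1, 0,0,0,-28,0,0,1, 0,0,0,-35,0,0,1, 0,0,0,-42,0,0,1, 0,0,0,-49,0,0,1, 0,0,0,-56,0,0,1, 0,0,0,-63,0,0,1, 0,0,0,-70,0,0,1]'; python3 -c "
from h import *
st();go(.6412,.0521,.076,188.6)"
```

```text
time_s: 40.25
tcp_pos: [0.642, 0.0514, 0.0756]
ee_rot: [[0.002, -0.947, -0.322], [-0.005, -0.322, 0.947], [-1.0, -0.001, -0.005]]
ft_force: [-1.3, -3.4, -0.3]
finger_gap: 0.0181
t40.2 tcp [642.   51.4  75.6] jaw 108.8 gap 18.1 F [-1.3 -3.4 -0.3] q [ -2.  36.  -7.  47.  -0. -21.]
time_s: 41.25
tcp_pos: [0.6397, 0.053, 0.0755]
ee_rot: [[-0.002, -0.015, -1.0], [-0.002, -1.0, 0.015], [-1.0, 0.002, 0.002]]
ft_force: [-6.7, 2.8, 2.4]
finger_gap: 0.0177
t41.2 tcp [639.7  53.   75.5] jaw 179.1 gap 17.7 F [-6.7  2.8  2.4] q [ -2.  36.  -7.  47.  -0. -91.]
t41.2 shift [-0.05  0.09 -0.15] turn [-9.47  0.1  -0.11] len 0.2
```

Finishing the turn to the stop, then releasing and lifting.

```bash
python3 -m creep '[0,0,0,-6,0,0,1, 0,0,0,-10,0,0,1, 0,0,0,-12,0,0,1, 0,0,0,-12,0,0,1, 0,0,0,-9.5,0,0,1, 0,0,0,-9.5,0,0,-0.2, 0,0,0,-9.5,0,0,-0.2, 0,0,0,-9.5,0,0,-0.2, -2,0,0,-9.5,0,0,-0.2, -6,0,0,-9.5,0,0,-0.2]'; python3 -c "
from h import *
st();go(.503,.3585,.16,88.9)"
```

```text
time_s: 42.25
tcp_pos: [0.6373, 0.0532, 0.1329]
ee_rot: [[-0.008, 0.15, -0.989], [-0.002, -0.989, -0.15], [-1.0, 0.0, 0.008]]
ft_force: [0.0, -0.6, -0.7]
finger_gap: 0.0511
t42.2 tcp [637.3  53.2 132.9] jaw -171.4 gap 51.1 F [ 0.  -0.6 -0.7] q [  -2.   33.   -4.   54.   -0. -100.]
t42.2 shift [ -2.65 -32.2    8.71] turn [99.75  0.33 -0.43] len 33.5
```

```bash
python3 -m creep '[-4,0,0,0,0,0,-0.2, -5,-3,1,8,0,0,-0.2, -5,-6.5,2,16,0,0,0, -5,-10,3,24,0,0,0, -5,-13.5,4,32,0,0,0, -5,-17,5,40,0,0,0, -5,-20.5,6,48,0,0,0, -5,-24,7,56,0,0,0, -5,-28,8,64,0,0,0, -5,-30,8.5,72,0,0,0]'; cat >> h.py <<'E'
def cover(im):
    im=im.astype(int); B,G,R=im[...,0],im[...,1],im[...,2]
    w=np.zeros(R.shape,bool); w[160:280,145:220]=1
    bar=w&(im.max(2)<100)&(abs(R-G)<20)&(abs(R-B)<20)
    return rect("top",w&(im.min(2)>150),.004)[0], rect("top",bar,.040)[0]
E
python3 -c "
from h import *
st();go(.503,.3585,.16,88.9); print('glue',ray('top',190,141,.05))
im=env.camera('top');cv2.imwrite('pics/o1.png',im);print(cover(im))
im=env.camera('scene');cv2.imwrite('pics/o2.png',im)"
```

```text
time_s: 43.25
tcp_pos: [0.5072, 0.3401, 0.1839]
ee_rot: [[-0.008, -0.895, -0.446], [-0.0, -0.446, 0.895], [-1.0, 0.007, 0.003]]
ft_force: [0.5, -1.1, 0.0]
finger_gap: 0.0429
t43.2 tcp [507.2 340.1 183.9] jaw 116.5 gap 42.9 F [ 0.5 -1.1  0. ] q [27. 27. -5. 58.  0.  0.]
t43.2 shift [ 2.39 -0.46  1.83] turn [27.6   0.09 -0.44] len 3.0
glue [0.73617791 0.32321392 0.05      ]
(((503.66705322265625, 357.3829345703125), (138.37416076660156, 302.2441711425781), 89.54586029052734), ((462.1156921386719, 390.1979064941406), (302.80157470703125, 136.50718688964844), 1.694489598274231))
```

View pics/o1.png

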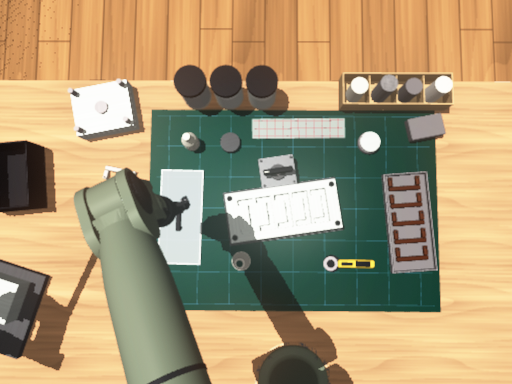

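View pics/o2.png

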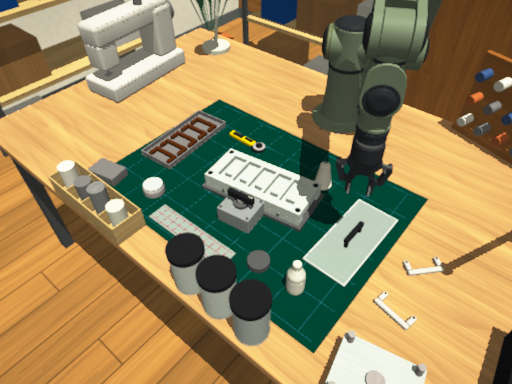

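The handle bar is back along the mould's y, at (278,171) in the top view, and the tray still holds five flat parts. The cover is unmoved at (181,217). I'll refine its yaw from the edges.

```bash
python3 - <<'E'
from h import *
im=cv2.imread("pics/top0.png").astype(int)
w=np.zeros(im.shape[:2],bool); w[160:280,145:220]=1
r,c=rect("top",w&(im.min(2)>150),.004)
P=np.array([ray("top",u,v,.004)[:2] for u,v in c])*1000
for s in (-1,1):
    q=P[(s*(P[:,1]-358)>55)&(abs(P[:,0]-503)<130)]
    l=cv2.fitLine(q.astype(np.float32),cv2.DIST_HUBER,0,.01,.01).ravel(); print(np.degrees(np.arctan(l[1]/l[0])),l[2:])
for s in (-1,1):
    q=P[(s*(P[:,0]-503)>135)&(abs(P[:,1]-358)<50)]
    l=cv2.fitLine(q.astype(np.float32),cv2.DIST_HUBER,0,.01,.01).ravel(); print("end",np.degrees(np.arctan(-l[0]/l[1])),l[2:])
st();go(.503,.3575,.08,89)
E
```

```text
-1.2198108 [501.63052 290.8527 ]
-1.1601871 [501.66467 426.51657]
end 0.33505926 [353.11884 343.2613 ]
end -2.305876 [653.25836 363.83347]
t43.4 tcp [507.4 340.  183.8] jaw 116.9 gap 42.9 F [-1.2 -0.1 -0.4] q [27. 27. -5. 58.  0. -0.]
t43.4 shift [10.38 -0.48  1.73] turn [27.86  0.07 -0.44] len 10.5
```

```bash
python3 -m creep '[0,-0.3,1.2,8,0,-0.4,0, 1,-0.5,1.8,16,0,-0.4,0, 3,-0.5,1.8,24,0,-0.4,0, 5,-0.5,1.8,28,0,-0.4,0, 8,-0.5,1.8,28,0,-0.4,0, 11,-0.5,1.8,28,0,-0.4,0, 12.5,-0.5,1.8,28,0,-0.4,0, 12.5,-0.5,1.8,28,0,-0.4,0, 12.5,-0.5,1.8,28,0,-0.4,0, 12.5,-0.5,1.8,28,0,-0.4,0]'; python3 -c "
from h import *
st();go(.5032,.358,.018,88.8)
im=env.camera('scene');crop(im,290,120,420,290,4,'pics/p1.png');im=env.camera('top');crop(im,130,140,230,280,4,'pics/p2.png')"
```

```text
time_s: 44.35
tcp_pos: [0.504, 0.3584, 0.0603]
ee_rot: [[0.001, -1.0, 0.02], [0.002, 0.02, 1.0], [-1.0, -0.001, 0.002]]
ft_force: [-0.1, 0.8, 0.1]
finger_gap: 0.0426
t44.4 tcp [504.  358.4  60.3] jaw 88.9 gap 42.6 F [-0.1  0.8  0.1] q [ 29.  35. -13.  43.   0.  30.]
t44.4 shift [ 4.23  0.09 -0.05] turn [0.07 0.13 0.06] len 4.2
```

View pics/p1.png

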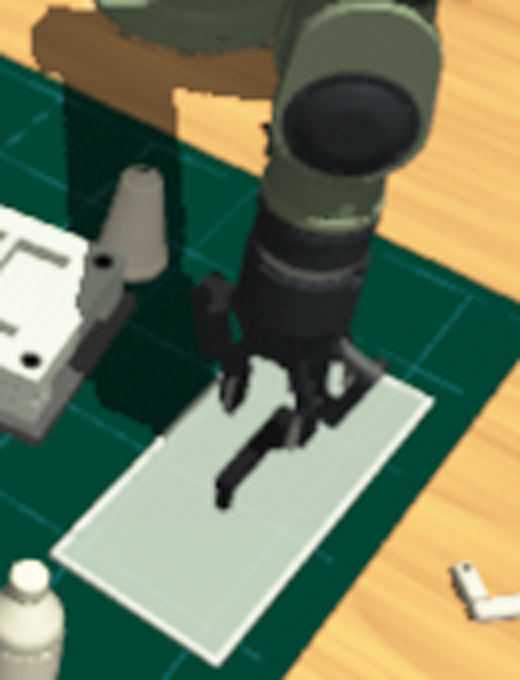

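View pics/p2.png

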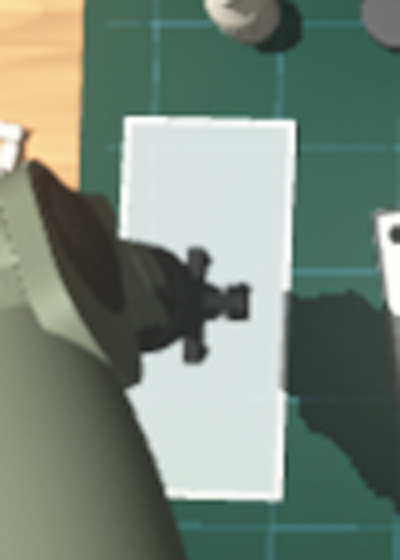

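```bash
python3 - <<'E'
from h import *
f=lambda p:(proj("scene",p)-[290,120])*4
for p in [(.548,.3577,.04),(.458,.3595,.04),(.504,.3584,.067),(.504,.3584-.021,.067),(.504,.3584+.021,.067)]: print(p,f(p))
g=lambda p:(proj("top",p)-[130,140])*4
for p in [(.548,.3577,.04),(.458,.3595,.04),(.504,.3584-.021,.067),(.504,.3584+.021,.067)]: print(p,g(p))
E
```

```text
(0.548, 0.3577, 0.04) [224.83682495 483.81857381]
(0.458, 0.3595, 0.04) [292.31955344 408.53348172]
(0.504, 0.3584, 0.067) [264.60076796 421.48940084]
(0.504, 0.3374, 0.067) [238.28483283 406.78268713]
(0.504, 0.3794, 0.067) [291.37819507 436.45402028]
(0.548, 0.3577, 0.04) [193.06076813 246.00474056]
(0.458, 0.3595, 0.04) [188.09315472 362.71219555]
(0.504, 0.3374, 0.067) [210.92048228 302.25388576]
(0.504, 0.3794, 0.067) [155.42566296 301.97502011]
```

The projected bar ends match the picture and the fingers straddle the pull bar. Going down and gripping at 70 N, then lifting a little.

```bash
python3 -m creep '[1,0.1,0,0,0,0,0, 2,0.1,0,0,0,0,0, 3,0.1,0,0,0,0,0, 4,0.1,0,0,0,0,0, 4.3,0.1,0,0,0,0,0, 4.3,0.1,0,0,0,0,0, 4.3,0.1,0,0,0,0,1, 4.3,0.1,0,0,0,0,1, 4.3,0.1,0,0,0,0,1, 4.3,0.1,0,0,0,0,1]' 70; python3 -c "
from h import *
st()"; python3 -m creep '[0,0,0,0,0,0,1, 0,0,0,0,0,0,1, -1,0,0,0,0,0,1, -2,0,0,0,0,0,1, -4,0,0,0,0,0,1, -6,0,0,0,0,0,1, -8,0,0,0,0,0,1, -10,0,0,0,0,0,1, -12,0,0,0,0,0,1, -12,0,0,0,0,0,1]'; python3 -c "
from h import *
st();go(.522,.0345,.145,8.6)
im=env.camera('scene');crop(im,240,60,430,290,3,'pics/q1.png')"
```

```text
time_s: 45.45
tcp_pos: [0.5034, 0.3589, 0.018]
ee_rot: [[0.002, -1.0, 0.02], [0.003, 0.02, 1.0], [-1.0, -0.002, 0.003]]
ft_force: [0.8, -1.0, 2.7]
finger_gap: 0.0126
t45.5 tcp [503.4 358.9  18. ] jaw 88.9 gap 12.6 F [ 0.8 -1.   2.7] q [ 29.  37. -15.  38.   0.  30.]
time_s: 46.45
tcp_pos: [0.5051, 0.3597, 0.1418]
ee_rot: [[0.008, -1.0, 0.02], [0.006, 0.02, 1.0], [-1.0, -0.008, 0.006]]
ft_force: [0.7, 0.2, -2.9]
finger_gap: 0.0125
t46.5 tcp [505.1 359.7 141.8] jaw 88.9 gap 12.5 F [ 0.7  0.2 -2.9] q [29. 29. -8. 52.  0. 30.]
t46.5 shift [ -0.49  -2.33 -32.48] turn [80.28  0.6   0.13] len 32.6
```

View pics/q1.png

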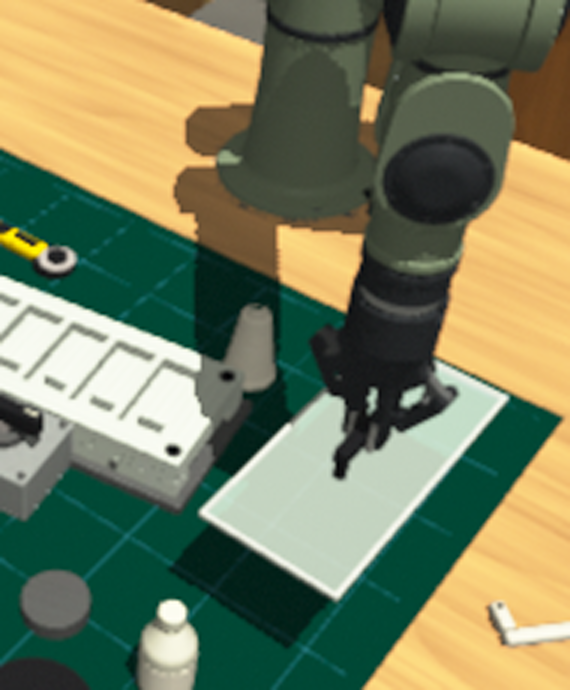

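The plate is held level and clear. Carrying it over to the mould.

```bash
python3 -m creep '[-1,-0.1,-1,0,0,0,1, -1.5,-0.3,-4,5,0,0,1, -1.5,-0.5,-7.5,12,0,0,1, -1.5,-0.8,-11,19,0,0,1, -1.5,-1.1,-14.5,26,0,0,1, -1.5,-1.4,-18,33,0,0,1, -1.5,-1.6,-21,40,0,0,1, -1.5,-1.8,-24,47,0,0,1, -1.5,-2,-26,52,0,0,1, -1.5,-2,-27,54,0,0,1]'; python3 -c "
from h import *
st();go(.522,.0345,.145,8.6)"
```

```text
time_s: 47.5
tcp_pos: [0.5183, 0.0866, 0.1533]
ee_rot: [[0.005, -0.568, 0.823], [0.004, 0.823, 0.568], [-1.0, 0.001, 0.006]]
ft_force: [-0.1, -0.8, -1.7]
finger_gap: 0.0126
t47.5 tcp [518.3  86.6 153.3] jaw 34.6 gap 12.6 F [-0.1 -0.8 -1.7] q [  1.  20. -22.  48.   0.  57.]
t47.5 shift [ 0.81 -4.5  -2.66] turn [26.03  0.33 -0.12] len 5.3
```

```bash
python3 -m creep '[0,-1.5,-0.9,6,0,0,1, 0,-3,-1.8,13,0,0,1, 0,-4.5,-2.7,20,0.2,0,1, 0.8,-4.5,-2.7,26,0.3,-0.1,1, 0.8,-4.5,-2.7,26,0.3,-0.1,1, 2.5,-4.5,-2.7,26,0.3,-0.1,1, 4,-4.5,-2.7,26,0.3,-0.1,1, 5,-4.5,-2.7,26,0.3,-0.1,1, 5,-4.5,-2.7,26,0.3,-0.1,1, 5,-4.5,-2.7,26,0.3,-0.1,1]'; python3 -c "
from h import *
st();go(.522,.0345,.079,8.6)
im=env.camera('scene');crop(im,170,60,360,240,4,'pics/r1.png');im=env.camera('top');crop(im,200,140,360,270,4,'pics/r2.png')"
```

```text
time_s: 48.5
tcp_pos: [0.5218, 0.0347, 0.1033]
ee_rot: [[0.0, -0.151, 0.988], [0.001, 0.988, 0.151], [-1.0, 0.001, 0.0]]
ft_force: [0.4, 0.7, -1.9]
finger_gap: 0.0125
t48.5 tcp [521.8  34.7 103.3] jaw 8.7 gap 12.5 F [ 0.4  0.7 -1.9] q [ -4.  23. -25.  42.   0.  77.]
t48.5 shift [ 2.43 -0.02  0.02] turn [ 0.11  0.01 -0.04] len 2.4
```

View pics/r1.png

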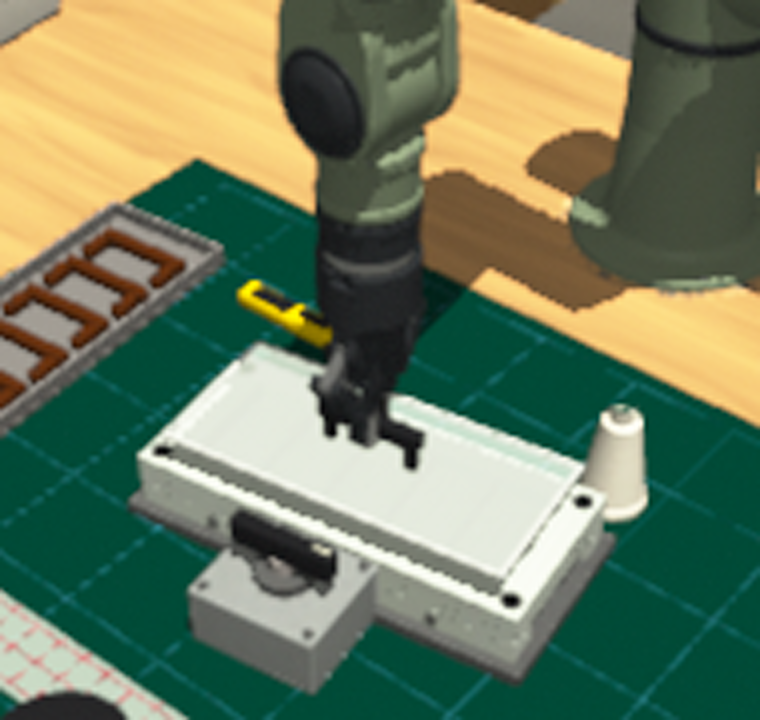

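View pics/r2.png

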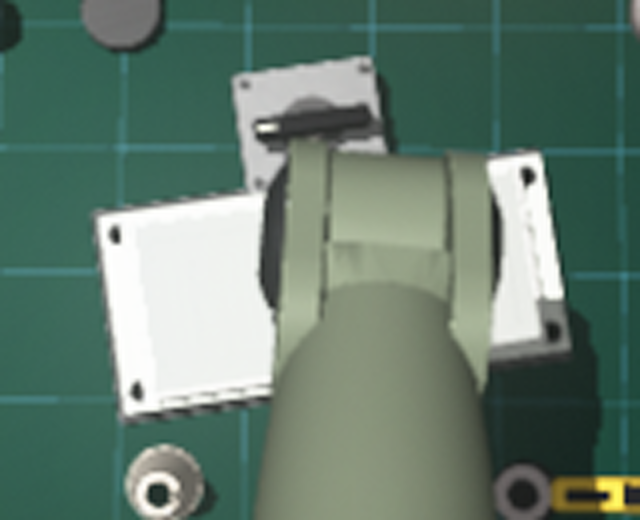

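The plate is level about 25 mm above the mould, with the handle clear. The end margins in the top view look unequal, so I'll measure the plate's ends before lowering.

```bash
python3 - <<'E'
from h import *
im=env.camera('top'); cv2.imwrite('pics/s0.png',im)
a=cv2.resize(im[180:255,218:275],None,fx=8,fy=8,interpolation=cv2.INTER_CUBIC).astype(float)
b=cv2.resize(im[170:245,315:350],None,fx=8,fy=8,interpolation=cv2.INTER_CUBIC).astype(float)
f=lambda x:np.clip((x-170)*3,0,255).astype(np.uint8)
cv2.imwrite('pics/s1.png',np.hstack([f(a),f(b)]))
# predicted corners of plate, underside z .087(top edge .089)
c,s=np.cos(np.radians(8.65)),np.sin(np.radians(8.65))
for x in(-68,68):
  for y in(-150,150):
    p=proj('top',[.522+(c*x-s*y)/1000,.0345+(s*x+c*y)/1000,.088]); print(x,y,p,(p-[218,180])*8,(p-[315,170])*8+[57*8,0])
E
```

```text
-68 -150 [336.99321809 225.22920225] [951.94574475 361.83361801] [631.94574475 441.83361801]
-68 150 [236.52733646 240.05112422] [148.21869168 480.40899377] [-171.78130832  560.40899377]
68 -150 [329.6434733 179.9679035] [ 8.93147786e+02 -2.56771965e-01] [573.14778637  79.74322804]
68 150 [230.13192003 194.58734348] [ 97.05536025 116.69874788] [-222.94463975  196.69874788]
```

View pics/s1.png

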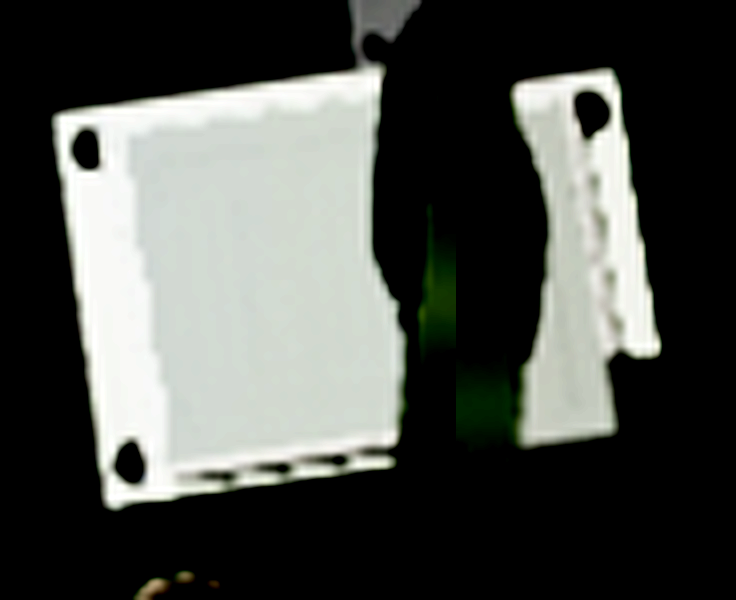

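The ends agree to within about 4 mm, inside tolerance, although the white rim on the white mould blurs the measurement. Lowering, releasing, and then checking with the arm away.

```bash
python3 -m creep '[0.8,0,0,0,0,0,1, 1.6,0,0,0,0,0,1, 2.2,0,0,0,0,0,1, 2.5,0,0,0,0,0,1, 2.6,0,0,0,0,0,1, 2.6,0,0,0,0,0,1, 2.6,0,0,0,0,0,1, 2.6,0,0,0,0,0,1, 2.6,0,0,0,0,0,1, 2.6,0,0,0,0,0,1]'; python3 -c "
from h import *
st()"
```

```text
time_s: 49.65
tcp_pos: [0.5222, 0.0345, 0.0779]
ee_rot: [[0.001, -0.151, 0.989], [0.0, 0.989, 0.151], [-1.0, 0.0, 0.001]]
ft_force: [-4.3, 0.7, 4.6]
finger_gap: 0.0128
t49.6 tcp [522.2  34.5  77.9] jaw 8.7 gap 12.8 F [-4.3  0.7  4.6] q [ -4.  25. -27.  38.   0.  77.]
```

Touched down with a light push. Releasing, then straight up and away.

```bash
python3 -m creep '[0,0,0,0,0,0,0.3, 0,0,0,0,0,0,0, 0,0,0,0,0,0,0, -1,0,0,0,0,0,0, -3,0,0,0,0,0,0, -6,0,0,0,0,0,0, -10,0,0,0,0,0,0, -12,0,0,0,0,0,0, -12,0,-4,0,0,0,0, -12,0,-8,0,0,0,0]'; python3 -m creep '[0,4,-4,0,0,0,0, 0,8,-8,0,0,0,0, 0,12,-10,0,0,0,0, 0,16,-10,0,0,0,0, 0,20,-10,0,0,0,0, 0,24,-10,0,0,0,0, 0,28,-10,0,0,0,0, 0,28,-10,0,0,0,0, 0,28,-10,0,0,0,0, 0,28,-10,0,0,0,0]'; python3 -c "
from h import *
st()
im=env.camera('scene');cv2.imwrite('pics/u1.png',im);im=env.camera('top');cv2.imwrite('pics/u2.png',im)
a=cv2.resize(im[140:260,205:355],None,fx=5,fy=5,interpolation=cv2.INTER_CUBIC);cv2.imwrite('pics/u3.png',a)
cv2.imwrite('pics/u4.png',np.clip((a.astype(float)-170)*3,0,255).astype(np.uint8))"
```

```text
time_s: 50.65
tcp_pos: [0.4437, 0.0221, 0.1993]
ee_rot: [[0.005, -0.151, 0.988], [-0.0, 0.988, 0.151], [-1.0, -0.001, 0.005]]
ft_force: [-0.1, 0.3, 0.1]
finger_gap: 0.0428
time_s: 51.65
tcp_pos: [0.3024, 0.2831, 0.1989]
ee_rot: [[0.005, -0.151, 0.989], [-0.0, 0.989, 0.151], [-1.0, -0.001, 0.005]]
ft_force: [0.3, -0.2, -0.2]
finger_gap: 0.0429
t51.6 tcp [302.4 283.1 198.9] jaw 8.7 gap 42.9 F [ 0.3 -0.2 -0.2] q [ 33.   6. -33.  51.  -0. 114.]
```

View pics/u1.png

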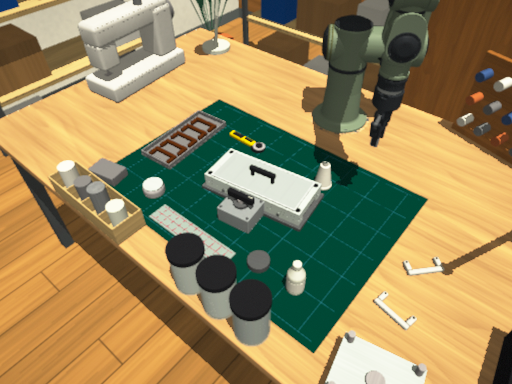

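View pics/u3.png

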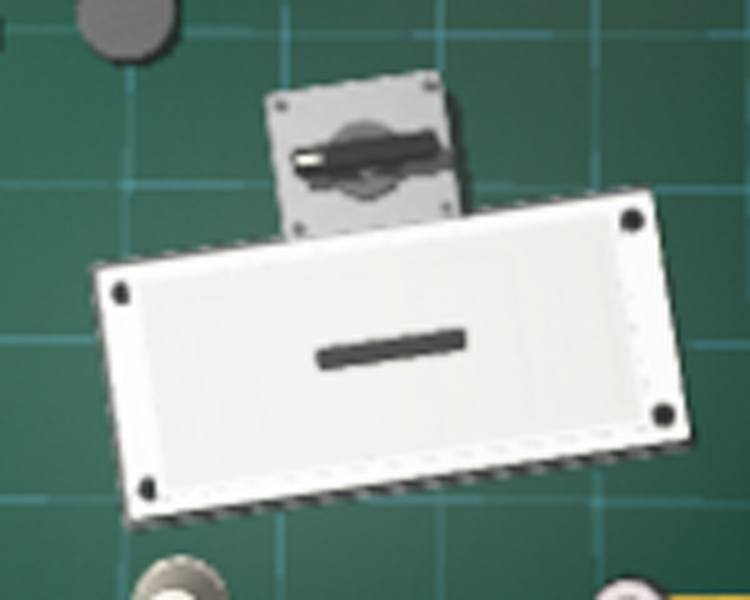

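View pics/u4.png

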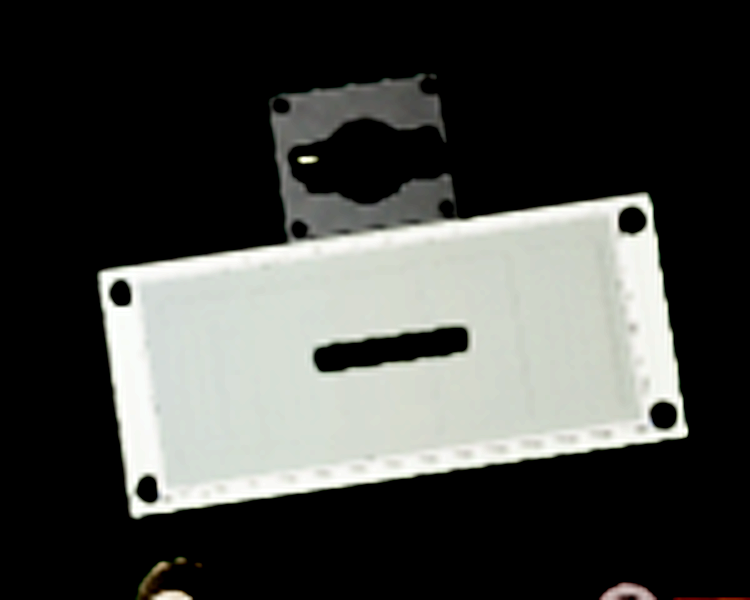

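The cover lies square on the mould with its pull bar at (283,210) in the top view. The five parts are in the tray and the handle is at moulding. Now the numbers.

```bash
python3 - <<'E'
from h import *
im=cv2.imread('pics/u2.png').astype(int); R,G,B=im[...,2],im[...,1],im[...,0]
w=np.zeros(R.shape,bool); w[165:250,218:350]=1
mo=rect('top',w&(im.min(2)>190),.06)[0]; print('mould',mo)
w2=np.zeros(R.shape,bool); w2[200:220,262:304]=1
ba=rect('top',w2&(im.max(2)<130),.1)[0]; print('bar',ba)
gr=rect('top',w&(im.min(2)>215)&(im.min(2)<247),.064)[0]; print('grey',gr)
def loc(p,yaw=8.6):
    d=np.array(p)-[522,34.5];c,s=np.cos(np.radians(yaw)),np.sin(np.radians(yaw));return c*d[0]+s*d[1],-s*d[0]+c*d[1]
print('bar in mould',loc(ba[0]),'grey',loc(gr[0]))
print('tray',tray(im.astype(np.uint8)))
sc=cv2.imread('pics/u1.png').astype(int);w3=np.zeros(R.shape,bool);w3[160:188,245:280]=1
bs=rect('scene',w3&(sc.max(2)<90),.092)[0]; print('bar scene',bs,loc(bs[0]))
brown=np.zeros(R.shape,bool);brown[165:275,378:442]=1;brown&=(R-B>35)
for k in range(5): print('part',rect('top',brown,.019,k)[0])
for n,u,v,z in(('cut',330,264,.02),):pass
a=cv2.imread('pics/top0.png').astype(int);d=np.abs(a-im).max(2)>60
for nm,(u0,v0,u1,v1) in dict(cutter=(322,255,378,273),ruler=(250,116,347,140),cone=(230,252,246,272),tin=(355,128,384,155),weight=(219,131,242,153),glue=(180,130,203,152)).items(): print(nm,int(d[v0:v1,u0:u1].sum()))
E
python3 -c "
from h import *
im=cv2.imread('pics/u2.png');crop(im,370,160,450,285,4,'pics/u5.png')"
```

```text
mould ((557.059814453125, 39.750640869140625), (223.16941833496094, 341.3044128417969), 8.4697265625)
bar ((522.6279907226562, 37.12063980102539), (11.622896194458008, 86.46531677246094), 8.407204627990723)
grey ((524.3856201171875, 23.73968505859375), (148.84283447265625, 316.7742919921875), 8.056520462036133)
bar in mould (np.float64(1.012808106953274), np.float64(2.497267517297745)) grey (np.float64(0.7497497232975836), np.float64(-10.996064583940724))
tray ((490.7799377441406, -361.05743408203125), (310.8773193359375, 144.14967346191406), 4.338349342346191)
bar scene ((528.8024291992188, 37.10572052001953), (37.298648834228516, 98.3774185180664), 7.598198890686035) (np.float64(7.115592590227456), np.float64(1.5592192048377402))
part ((498.84112548828125, -453.6949768066406), (15.750046730041504, 340.3867492675781), 88.13888549804688)
part ((391.4550476074219, -367.05291748046875), (40.014339447021484, 97.37564086914062), 4.373626232147217)
part ((446.27142333984375, -362.1966247558594), (41.11125564575195, 97.43061828613281), 4.519021511077881)
part ((500.52728271484375, -357.710693359375), (39.114402770996094, 98.13605499267578), 4.517122268676758)
part ((610.5186157226562, -348.2880554199219), (39.81379318237305, 99.54134368896484), 4.513139724731445)
cutter 0
ruler 0
cone 0
tin 0
weight 0
glue 0
```

View pics/u5.png

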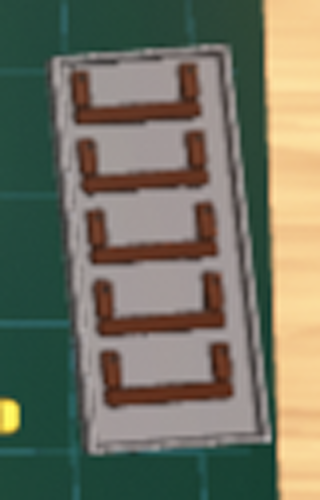

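```bash
python3 -c "
from h import *
st(); print(env.sign_off())"
```

```text
t51.8 tcp [302.7 282.8 198.8] jaw 8.6 gap 42.7 F [0.  0.1 0.7] q [ 33.   6. -33.  51.  -0. 114.]
the job is handed in; nothing more can be done
None
```

The mould is unloaded and covered, and I handed the job in at 51.8 s. The hand-in gave no verdict. I turned the ejector handle to eject, lifted out all five brown bag handles and laid them in the tray. I then turned the handle back to its stop and set the cover on the mould.

Last checks, from the final pictures:
- **Bag handles:** all five lie flat in a row in the tray, with clear gaps between them.
- **Tray and bystanders:** the tray is within about 1 mm of where it started, and none of the six bystanders moved.
- **Ejector handle:** its bar is back along the mould's y, judged by eye; I did not measure the angle.
- **Cover:** its pull bar is about 1 mm (x) and 2.5 mm (y) off the mould's centre, and 0.2° from square.

Some checks disagreed or were unreliable:
- **Scene-view x offset:** this view put the cover's x offset at 7 mm. That is still inside the 12 mm limit, and its mask also took in the bar's side and posts.
- **Other cover measurements:** the cover-area mask gave −11 mm in y, and the final mould outline came out wrong too. Both masks ran into other white or grey surfaces, so I relied on the pull bar and the earlier mould position.
- **Part count:** one of the five colour blobs in the count was the wooden bench edge. I confirmed the fifth bag handle by eye.
- **Second bag handle:** the fingers first came down about 6 mm off with a light contact. I corrected that before gripping.

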